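# Ten minutes in the ultraviolet box

### The job

Give the donated wooden toy truck its ten minutes in the white ultraviolet sanitising box. Raise the box's lid until it rests back on its stop by itself, set the truck down on its wheels on the rack inside without dropping it, and close the lid. Then wind the timer past its 15-minute mark and bring it back to 10 minutes, leaving the other things on the table where they are.

Things in the scene. Friction and masses are not known exactly. Their poses are not given: they have to be found in the camera images.
- sanitiser: White ultraviolet sanitising box, fixed. Origin on the table under its chamber's centre; x points to the hinged back, away from the robot, y left, z up. Chamber 150 (x) by 200 mm (y) outside, walls 10 mm, open on top under a hinged lid, rim 115 mm high. On its right side (y -200 to -100 mm, x -75 to 75 mm) a control pod 80 mm high carries the timer on its top.
- lid_hinge (a point): Middle of the lid's hinge line, 75 mm behind the box's origin and 115 mm above the table; the line runs along the box's y axis. Axes as the box. The lid is a plate 150 mm deep, 200 mm wide, 10 mm thick, 0.35 kg, its underside in the plane of the hinge line; two lamp tubes stand out 15 mm below it, 50 and 100 mm from the hinge line, within 70 mm of the middle.
- lid (a joint): Opening angle of the lid in rad: 0 shut, 1.83 resting back on its stop. The hinge is damped, with almost no friction: from short of about 1.5 rad the lid sinks shut softly by itself within 4 s (1.5 s from 1.1 rad), and from beyond 1.65 rad it leans back to its stop in 1 to 2 s. Raising it at the tab takes 2 to 4 N.
- lid_tab (a point): Middle of the front end of the lid's tab, 180 mm from the hinge line. The tab is 60 mm wide, 8 mm thick and sticks out 30 mm beyond the lid's front edge, with free space below it (115 mm to the table when shut). It moves with the lid: x points from tab to hinge, z out of the lid's upper face; the tab's underside is 4 mm below this point.
- rack (a point): Centre of the wire rack in the chamber, on its upper face, 30 mm above the table and 85 mm below the rim; the level rack fills the chamber's floor of 130 (x) by 180 mm. Axes as the box.
- timer (a joint): Turn of the timer knob in rad, clockwise from above: 0 off, 0.0785 (4.5 degrees) a minute, 0.785 is 10 minutes, 1.178 is 15, end at 4.71 (60). Starts at 0 to 4 minutes. Turns both ways with light friction (0.05 N m), stays where left, does not run down. Scale on the pod: short mark each minute, long every 5, broad every 15; zero at the box's +x side, counting clockwise.
- timer_grip (a point): Point on the timer knob's axis at the height to grip, 106 mm above the table, 12 mm behind and 150 mm right of the box's origin. The knob is a black bar 46 mm long, 14 mm wide, 30 mm high (87 to 117 mm above the table) on a 51 mm disc. The white line on its top points to the minutes. The bar lies along this point's x axis, which turns with it and points as the white line does.
- truck: Plain wooden toy truck, loose, on its wheels: 101 mm long (x, cab to +x), 54 mm wide over the wheels, 65 mm high, 0.17 to 0.33 kg. Origin midway between the wheels at table level, z up. Its block body is 60 mm long, 52 mm wide, 25 to 65 mm high, its middle 20 mm behind the origin; the cab is 55 mm high. Stands left or right of the box, its x within 0.7 rad of the world's x.
- glasses_case: Bystander: black hard glasses case, 157 by 60 mm, 41 mm high, loose, on the other side of the box from the truck. Origin under its centre.
- canister: Bystander: upright canister, 82 mm diameter, 135 mm high, loose. Origin under its centre.
- oil_bottle: Bystander: upright oil bottle, 60 mm diameter, 190 mm high, loose. Origin under its centre.
- marker_mug: Bystander: white mug with markers standing in it, 80 mm diameter, 140 mm high in all, loose. Origin under its centre.
- stapler: Bystander: black stapler 140 mm long (x), 36 mm wide, 52 mm high, loose, lying in front of the box. Origin under its centre.
- toy_duck: Bystander: wooden duck on wheels, 110 mm long (x), 61 mm wide, 94 mm high, loose, in front of the box. Origin on its underside, midway between its wheels.
Things that resemble listed ones, but are neither listed nor needed, are in the scene too. Leave any orange look-alike of the truck alone.

How it is judged:
By the outcome, as a careful person would: the job done as asked, in the order asked, and still so for the second after the job is handed in, with the robot touching nothing.
It also fails if it takes over 72 s, if anything falls off the work surface, if the arm or the gripper's body presses on something with over 40 N, if the wrist force passes 120 N, or if a joint passes its speed limit or range.

### The arm

A 6-joint arm with a two-finger parallel gripper is mounted at the origin on the work surface. World frame = base frame: x ahead of the robot, y to its left, z up, the work surface at z = 0. Lengths are in m, angles in rad, forces in N, time in s.
With the tool pointing down it reaches from about 0.3 to 1 m from the base axis. Payload 5.1 kg.
Tool frame: the origin (TCP) lies at the very end of the fingers, on their centre line; the grasp point (between the pads) lies 19 mm behind it; z points along the fingers, y is the direction in which the jaws open and shut (so a half turn about z gives the same grasp; the last joint's range is limited). The gripper opens to 95 mm and grips with 3 to 60 N. Pads are 20 mm wide; open, the fingers measure 119 mm over their backs; the gripper's body (75 mm by 180 mm) begins 59 mm behind the grasp point.
Start: joints at [-1.28, 0.124, 1.65, -0, 1.367, -0.083], TCP at [0.237, -0.605, 0.215] pointing down, gripper open.
Joint ranges: [-2.61, 2.61], [-1.02, 2.33], [0.03, 2.71], [-1.35, 4.49], [0.32, 2.68], [-2.91, 2.91]. Speed limits (rad/s): [2.57, 2.57, 3.14, 3.14, 3.14, 3.14].

### API

Orientations are given as a unit quaternion [x, y, z, w].
In Python, from rig import * gives the robot as it stands.
- The arm moves only by the shell command python3 -m inch 'ROWS' [FORCE]. ROWS is JSON, one flat list of numbers, 5 for each row, row after row: the shift along the tool's x, y, z in cm, then the turn about the tool's z in degrees, then the opening, from -1 (shut) to 1 (fully open). In form: [dx, dy, dz, roll, fingers, dx, dy, dz, roll, fingers, ...]. A call has 1 to 8 rows; each row is the pose to reach, as a shift and turn from the pose commanded when the call began, along the tool's axes at that moment; what a row does not reach only later rows make up. A row lasts 1/12 s, in which the tool goes at most 41.7 mm and 7.16 degrees, less where a joint would pass 70% of its speed; a pose out of reach is approached as far as the arm can. A call with a gripper value outside its range is refused whole. The fingers move at their own pace and stop on an object; FORCE is the grip in N (left out, the last holds). Time passes only in rows, so rows that repeat a pose let the fingers close. It gives the time, the measured TCP pose, the force and the opening at its end, in the units of the state.
- get_state(): the state, without advancing time (a new reading comes with each control period).
- camera(name): name is "side" or "top"; returns (picture, depth): 384x512x3 uint8, red, green, blue; 384x512 float32, m along the optical axis (not along the pixel's ray), 0 where there is no reading.
- camera_params(name): a dict with "mtx" (3x3 intrinsics, pixels), "k1" (the pictures are not rectified: a ray, as slopes to the right and down, at radius r is drawn at 1 + k1 r^2 times it, then the intrinsics apply), "view" (4x4, takes a point from world to camera coordinates). Camera axes: x right, y down, z forward; pixel columns grow to the right and rows downward; lengths in m; the calibration is good to about 2 mm. A picture is of the moment at which its call begins. camera_params takes no time and is no camera call.
- hand_in(): hands the job in, once; it reports no verdict.
The state is a dict: "t": time; "joint_positions": joint angles; "joint_vel": joint speeds; "joint_torque": joint torques, N m; "tcp_pos": TCP position; "ee_rot": TCP orientation; "ft_force": force on the tool from outside, world axes, zero at the start; "moment": the same for the moment, N m; "opening": finger opening in m.
Only numpy, scipy, OpenCV 4.12 (cv2) and the standard library are available. Lean on these libraries where they do the work, as an engineer would, in place of code of your own. Each camera call takes 0.05 s, during which the arm holds its last target.

## Working session

There is one attempt and no reset: what is moved stays moved. The work goes in short steps, Python scripts to look and compute and a shell command to move; the robot and the scene stay as the last step left them, time stands still between calls to the robot, and variables do not carry over. Pictures are saved under pics/ and viewed, and the job is handed in when it is done.

```bash
ls; mkdir -p pics; python3 - <<'E'
from rig import *
import cv2,numpy as np
print(get_state())
for n in("side","top"):
    p,d=camera(n); cv2.imwrite(f"pics/{n}0.png",cv2.cvtColor(p,cv2.COLOR_RGB2BGR)); np.save(f"{n}0.npy",d)
    np.save(f"{n}0p.npy",p)
    print(n,camera_params(n))
E
```

```text
pics
{'t': 0.0, 'joint_positions': array([-1.27961136e+00,  1.24482647e-01,  1.65166344e+00, -1.62517627e-05,
        1.36747147e+00, -8.25949826e-02]), 'joint_vel': array([-6.60687955e-04,  8.18024550e-04,  1.61990443e-04, -6.58762466e-05,
        1.83573530e-03, -4.43349059e-05]), 'joint_torque': array([-1.51405100e-03, -4.17607820e+01, -3.59932244e+01,  7.72777945e-02,
        4.92585206e-02, -1.75658906e-04]), 'tcp_pos': array([ 0.23712843, -0.60452302,  0.21340782]), 'ee_rot': array([ 9.82586031e-01,  1.85805453e-01, -1.13315591e-04, -1.00611888e-03]), 'ft_force': array([ 0.08395248, -0.34637514, -0.48984765]), 'moment': array([-0.01154031, -0.00229979, -0.03330113]), 'opening': 0.09466887285523874}
side {'mtx': array([[364.17430276,   0.        , 257.98522191],
       [  0.        , 364.17430276, 192.17874778],
       [  0.        ,   0.        ,   1.        ]]), 'k1': -0.11897398402867972, 'view': array([[-0.9412253 , -0.33777465, -0.00179437,  0.48717813],
       [-0.24999825,  0.70018481, -0.66876162,  0.17221528],
       [ 0.22714711, -0.62900677, -0.74347473,  1.03354495],
       [ 0.        ,  0.        ,  0.        ,  1.        ]])}
top {'mtx': array([[379.44452731,   0.        , 254.57654592],
       [  0.        , 379.44452731, 191.83338305],
       [  0.        ,   0.        ,   1.        ]]), 'k1': -0.1238639915391045, 'view': array([[-3.04591985e-02, -9.99535610e-01,  8.94849315e-04,
         6.33561967e-02],
       [-9.96807185e-01,  3.03099212e-02, -7.38697810e-02,
         5.22303549e-01],
       [ 7.38083538e-02, -3.14200655e-03, -9.97267494e-01,
         1.21197005e+00],
       [ 0.00000000e+00,  0.00000000e+00,  0.00000000e+00,
         1.00000000e+00]])}
```

View pics/top0.png

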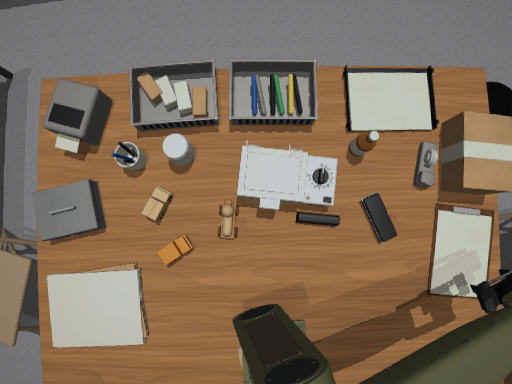

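View pics/side0.png

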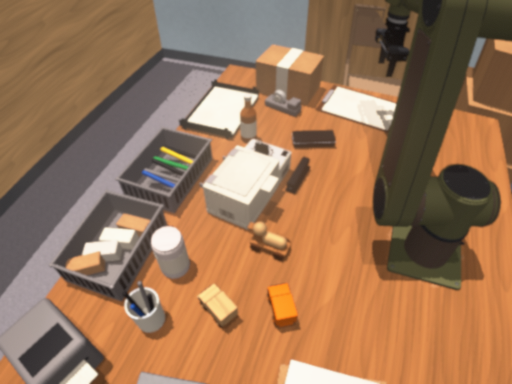

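The top view shows the box at about (285,173), with the tab at (270,203) and the knob at (320,177). The plain truck is at (156,204), the orange one at (175,250), the duck at (228,219) and the stapler at (318,219). Next I'll zoom in and build the measuring helpers.

```bash
cat > h.py <<'E'
import numpy as np,cv2
from rig import *
def rays(n,uv):
    c=camera_params(n);K=c["mtx"];uv=np.atleast_2d(np.array(uv,float))
    s=cv2.undistortPoints(uv.reshape(-1,1,2),K,np.array([c["k1"],0,0,0.])).reshape(-1,2)
    R=c["view"][:3,:3];t=c["view"][:3,3]
    return -R.T@t, np.c_[s,np.ones(len(s))]@R, s
def plane(n,uv,z):
    o,d,_=rays(n,uv); k=(z-o[2])/d[:,2]; return o+d*k[:,None]
def bydepth(n,uv,dep):
    o,d,_=rays(n,uv); return o+d*np.asarray(dep)[:,None]
def cloud(n,D):
    v,u=np.mgrid[0:384,0:512]; P=bydepth(n,np.c_[u.ravel(),v.ravel()],D.ravel()); P[D.ravel()==0]=np.nan
    return P.reshape(384,512,3)
def proj(n,P):
    c=camera_params(n);P=np.atleast_2d(P);q=P@c["view"][:3,:3].T+c["view"][:3,3]
    s=q[:,:2]/q[:,2:];r=(s**2).sum(1,keepdims=True);s=s*(1+c["k1"]*r)
    return s@c["mtx"][:2,:2].T+c["mtx"][:2,2]
def snap(n,tag,box=None,k=4):
    p,d=camera(n); b=cv2.cvtColor(p,cv2.COLOR_RGB2BGR)
    np.save(f"{n}{tag}.npy",d);np.save(f"{n}{tag}p.npy",p)
    if box: x0,y0,x1,y1=box;b=cv2.resize(b[y0:y1,x0:x1],None,fx=k,fy=k,interpolation=cv2.INTER_CUBIC)
    cv2.imwrite(f"pics/{n}{tag}.png",b); return p,d
E
python3 - <<'E'
from h import *
p=cv2.imread("pics/top0.png")
cv2.imwrite("pics/a.png",cv2.resize(p[140:215,230:345],None,fx=6,fy=6,interpolation=cv2.INTER_CUBIC))
cv2.imwrite("pics/b.png",cv2.resize(p[120:270,110:250],None,fx=4,fy=4,interpolation=cv2.INTER_CUBIC))
D=np.load("top0.npy");C=cloud("top",D)
z=C[...,2]
for (u,v) in [(285,172),(270,203),(320,177),(325,200),(156,204),(150,210),(163,194),(228,219),(250,250)]: print(u,v,C[v,u].round(3))
m=(z>0.11)&(z<0.14); m[:140]=0;m[215:]=0;m[:,:236]=0;m[:,315:]=0
P=C[m]; print(m.sum(),cv2.minAreaRect((P[:,:2]*1000).astype(np.float32)))
for lo,hi in((.045,.075),(.058,.075)):
    m=(z>lo)&(z<hi);m[:180]=0;m[228:]=0;m[:,:138]=0;m[:,178:]=0
    P=C[m]; print(lo,m.sum(),cv2.minAreaRect((P[:,:2]*1000).astype(np.float32)),np.median(P[:,2]))
E
```

```text
285 172 [ 0.572 -0.044  0.128]
270 203 [0.482 0.003 0.121]
320 177 [ 0.555 -0.15   0.118]
325 200 [ 0.487 -0.169  0.082]
156 204 [0.492 0.358 0.066]
150 210 [0.473 0.377 0.066]
163 194 [0.523 0.339 0.052]
228 219 [0.438 0.133 0.062]
250 250 [ 0.335  0.068 -0.001]
3617 ((565.13037109375, -5.6017608642578125), (201.02206420898438, 197.06561279296875), 81.87248992919922)
0.045 510 ((495.5455322265625, 361.791748046875), (54.5702018737793, 98.85643005371094), 61.100425720214844) 0.06264251916369323
0.058 335 ((492.13641357421875, 363.8639221191406), (54.35588836669922, 90.7757797241211), 61.22060775756836) 0.06454775721994821
```

View pics/a.png

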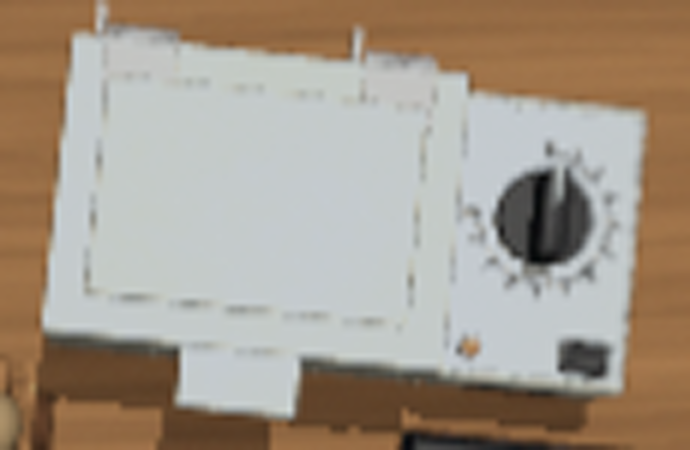

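View pics/b.png

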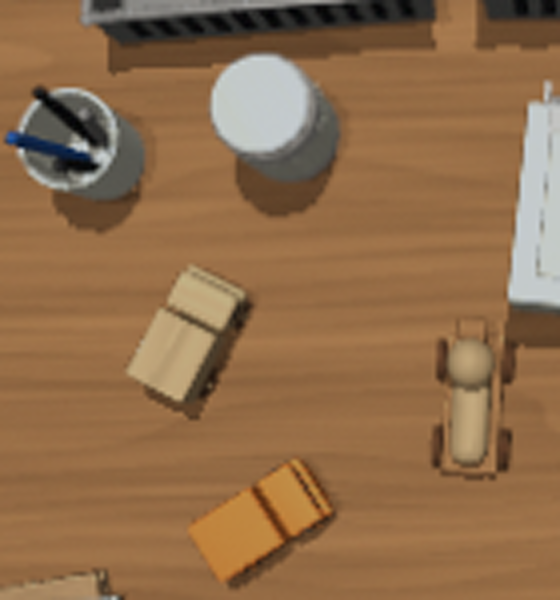

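```bash
python3 - <<'E'
from h import *
def px(a): a=np.array(a,float);return (a+.5)/6-.5+np.array([230,140])
L=plane("top",px([(76,34),(467,74),(444,376),(44,333)]),.125)
print(L.round(4)); print([np.linalg.norm(L[i]-L[(i+1)%4]).round(4) for i in range(4)],L.mean(0))
T=plane("top",px([(176,406),(296,418)]),.124); print("tab",T.round(4),T.mean(0))
P=plane("top",px([(645,112),(620,393)]),.08); print("pod right",P.round(4))
ex=(L[0]+L[1]-L[2]-L[3]);ey=L[0]-L[1]+L[3]-L[2]
print("yaw x",np.degrees(np.arctan2(ex[1],ex[0])),"yaw y",np.degrees(np.arctan2(-ey[0],ey[1])))
K=plane("top",px([(540,265),(558,168)]),.117);print("knob",K)
# truck body top mask corners
p=np.load("top0p.npy");D=np.load("top0.npy");C=cloud("top",D)
hsv=cv2.cvtColor(p,cv2.COLOR_RGB2HSV);print(hsv[204,156],hsv[194,163],hsv[230,150],hsv[250,175])
z=C[...,2]
m=(z>.059)&(z<.075);m[:180]=0;m[228:]=0;m[:,:138]=0;m[:,178:]=0
uv=np.argwhere(m)[:,::-1].astype(np.float32);q=plane("top",uv,.065)
r=cv2.minAreaRect((q[:,:2]*1000).astype(np.float32));print("body",r)
# lid front/hinge/side rough from the side camera
E
```

```text
[[ 0.6573  0.0804  0.125 ]
 [ 0.6314 -0.1144  0.125 ]
 [ 0.4808 -0.0966  0.125 ]
 [ 0.5081  0.1004  0.125 ]]
[np.float64(0.1965), np.float64(0.1517), np.float64(0.1989), np.float64(0.1505)] [ 0.56939378 -0.00753163  0.125     ]
tab [[ 0.4701  0.0363  0.124 ]
 [ 0.4624 -0.0227  0.124 ]] [0.466241   0.00681533 0.124     ]
pod right [[ 0.6169 -0.2135  0.08  ]
 [ 0.471  -0.1934  0.08  ]]
yaw x -7.171730748494308 yaw y -7.735825814883474
knob [[ 0.53515454 -0.14812713  0.117     ]
 [ 0.58380811 -0.15944184  0.117     ]]
[ 18  95 186] [ 20  86 193] [ 14 139 149] [ 17 167 192]
body ((491.55548095703125, 362.7405700683594), (53.76008605957031, 90.6426010131836), 60.03649139404297)
```

```bash
cat >> h.py <<'E'
from scipy.spatial.transform import Rotation as R_
BO=np.array([.5694,-.0075,0.]);BY=np.radians(-7.5)
def box(p): c,s=np.cos(BY),np.sin(BY); p=np.array(p,float); return BO+np.array([c*p[0]-s*p[1],s*p[0]+c*p[1],p[2]])
def go(target,yawdeg=None):
    s=get_state();r=R_.from_quat(s["ee_rot"]);x=r.as_matrix()[:,0];yaw=np.degrees(np.arctan2(x[1],x[0]))
    d=r.as_matrix().T@(np.array(target)-s["tcp_pos"])*100
    roll=None if yawdeg is None else -((yawdeg-yaw+180)%360-180)
    print("t",round(s["t"],2),"tcp",s["tcp_pos"].round(4),"yaw",yaw.round(2),"open",round(s["opening"],4),"F",s["ft_force"].round(1),"-> d cm",d.round(2),"roll",roll)
E
python3 - <<'E'
from h import *
go(box([-.095,0,.20]),172.5)
# side check
b=cv2.imread("pics/side0.png")
pts=[box(q) for q in([75*1e-3,.1,.125],[.075,-.1,.125],[-.075,-.1,.125],[-.075,.1,.125],[-.105,.03,.124],[-.105,-.03,.124],[.012,-.15,.117],[-.075,.1,0],[.075,-.2,.08],[-.075,-.2,.08])]
tr=np.array([.4945,.3617,0]);a=np.radians(-29.5)
for lx,ly,z in((-.05,.026,.065),(-.05,-.026,.065),(.01,.026,.065),(.01,-.026,.065),(.05,.026,.055),(.05,-.026,.055)):
    pts.append(tr+np.array([np.cos(a)*lx-np.sin(a)*ly,np.sin(a)*lx+np.cos(a)*ly,z]))
for n,c in(("side",None),("top",None)):
    b=cv2.imread(f"pics/{n}0.png");k=4
    x0,y0,x1,y1=(190,130,330,330) if n=="side" else (130,130,345,240)
    k=4 if n=="side" else 3.6
    if n=="side": k=3
    im=cv2.resize(b[y0:y1,x0:x1],None,fx=k,fy=k,interpolation=cv2.INTER_CUBIC)
    for u,v in proj(n,pts): cv2.circle(im,(int((u+.5-x0)*k),int((v+.5-y0)*k)),2,(0,0,255),-1)
    cv2.imwrite(f"pics/chk_{n}.png",im)
for n,u,v,z in(("mug",129,152,.09),("can",175,148,.135),("duck",228,219,.05),("orange",176,250,.06)): print(n,plane("top",[(u,v)],z))
E
```

```text
t 0.1 tcp [ 0.2372 -0.6046  0.2135] yaw 21.41 open 0.0952 F [ 0.3 -0.1 -0.3] -> d cm [ 44.42 -48.05   1.45] roll -151.08511031418152
mug [[0.65564871 0.43667907 0.09      ]]
can [[0.65381353 0.28127753 0.135     ]]
duck [[0.43847136 0.1338439  0.05      ]]
orange [[0.34612267 0.29874417 0.06      ]]
```

View pics/chk_side.png

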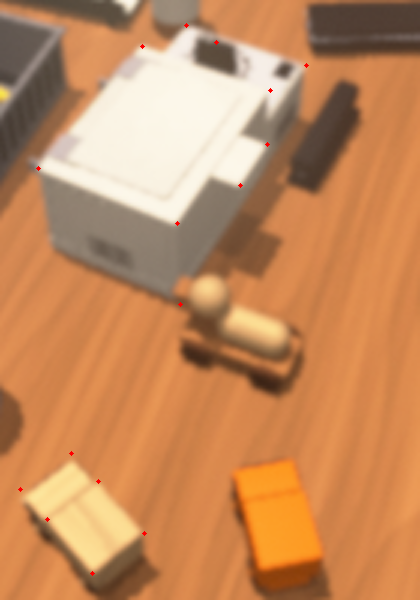

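View pics/chk_top.png

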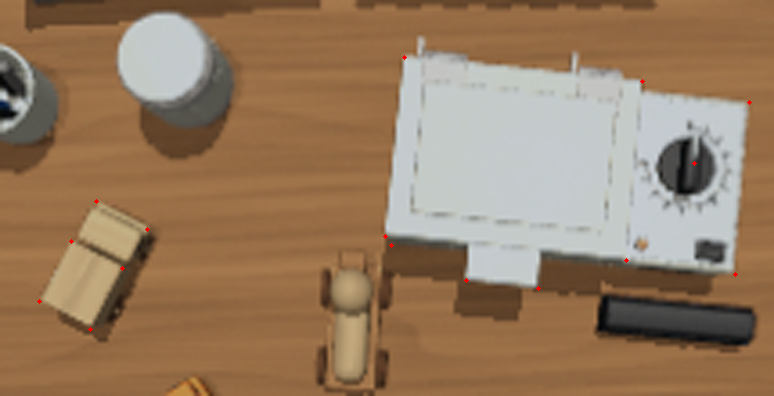

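The top overlay fits the box, and the side overlay agrees to a few mm. The box is at about (0.569, -0.0075) with yaw -7.5°. Now I'll move over the tab.

```bash
python3 -m inch '[4,-4,0,-7,1,8,-8.5,0,-14,1,12,-13,0,-21,1,15.5,-17,0,-28,1,19,-20.5,0,-35,1,22.5,-24.5,0,-42,1,26,-28,0,-49,1,29.5,-32,0,-56,1]'; python3 -c "
from h import *
go(box([-.095,0,.20]),172.5)"
```

```text
t: 0.77
tcp_pos: [0.3584, -0.2925, 0.2142]
ee_rot: [0.779, 0.627, 0.0, -0.0]
ft_force: [0.3, -0.3, 0.2]
opening: 0.0954
t 0.77 tcp [ 0.3584 -0.2925  0.2142] yaw 77.72 open 0.0954 F [ 0.3 -0.3  0.2] -> d cm [31.55  5.08  1.43] roll -94.77964417948317
```

```bash
python3 -m inch '[3.5,0.5,0,-7,1,7,1,0,-14,1,10.5,1.5,0,-21,1,14,2.2,0,-28,1,17.5,2.8,0,-35,1,21,3.3,0,-42,1,24.5,4,0,-49,1,26,4.2,0,-56,1]'; python3 -c "
from h import *
go(box([-.095,0,.20]),172.5)"
```

```text
t: 1.43
tcp_pos: [0.4566, -0.0467, 0.2143]
ee_rot: [0.391, 0.92, 0.001, -0.0]
ft_force: [-0.4, -0.0, -0.9]
opening: 0.0953
t 1.43 tcp [ 0.4566 -0.0467  0.2143] yaw 133.94 open 0.0953 F [-0.4 -0.  -0.9] -> d cm [2.42 4.92 1.44] roll -38.55918840534312
```

```bash
python3 -m inch '[0,0,0,-7,1,0,0,0,-14,1,0,0,0,-21,1,0,0,0,-28,1,0,0,0,-35,1,0,0,0,-38.5,1,0,0,0,-38.5,1]'; python3 -c "
from h import *
go(box([-.095,0,.20]),172.5)"
```

```text
t: 2.02
tcp_pos: [0.4557, -0.0499, 0.2141]
ee_rot: [0.07, 0.998, 0.0, -0.0]
ft_force: [0.2, 0.7, 0.7]
opening: 0.0951
t 2.02 tcp [ 0.4557 -0.0499  0.2141] yaw 171.98 open 0.0951 F [0.2 0.7 0.7] -> d cm [-1.17  5.7   1.41] roll -0.5244562002925761
```

```bash
python3 -m inch '[-0.4,2,0.5,-0.5,1,-0.8,4,1,-0.5,1,-1.2,5.7,1.4,-0.5,1,-1.2,5.7,1.4,-0.5,1,-1.2,5.7,2.4,-0.5,1,-1.2,5.7,4,-0.5,1,-1.2,5.7,4,-0.5,1]'; python3 -c "
from h import *
go(box([-.095,0,.108]),172.5)
snap('side','1',(190,80,330,230),4);snap('top','1',(220,130,345,230),6)"
```

```text
t: 2.6
tcp_pos: [0.4738, 0.0043, 0.1711]
ee_rot: [0.067, 0.998, -0.0, -0.003]
ft_force: [-0.8, -0.2, -0.3]
opening: 0.0947
t 2.6 tcp [0.4738 0.0043 0.1711] yaw 172.34 open 0.0947 F [-0.8 -0.2 -0.3] -> d cm [-0.17  0.08  6.31] roll -0.15636142743949222
```

View pics/side1.png

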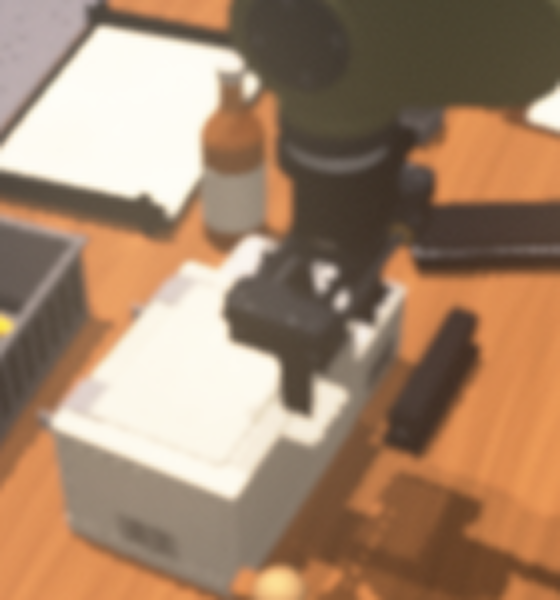

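View pics/top1.png

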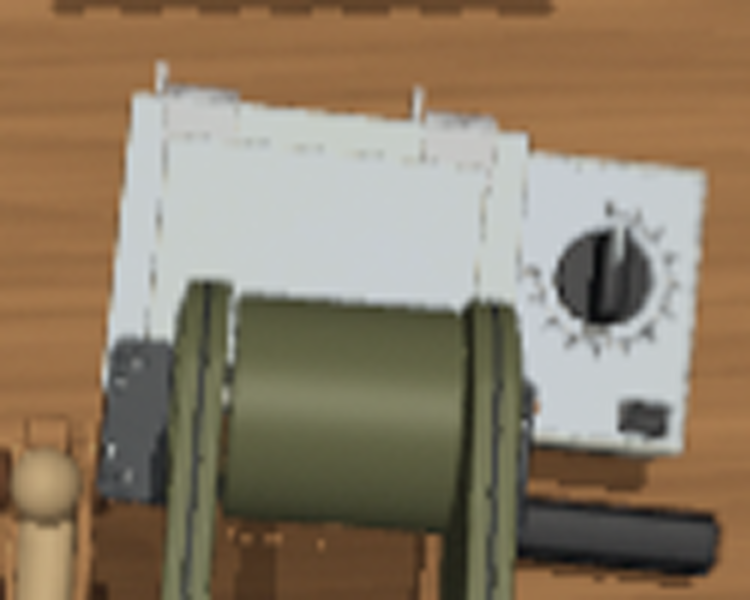

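The left fingertip is at about (300,405) in the side crop, over the left flank of the tab. I'll descend.

```bash
python3 -m inch '[0,0.1,1,0,1,0,0.1,2,0,1,0,0.1,3,0,1,0,0.1,4,0,1,0,0.1,5,0,1,0,0.1,6,0,1,0,0.1,6.2,0,1,0,0.1,6.2,0,1]' 15; python3 -c "
from h import *
go(box([-.095,0,.108]),172.5)
snap('side','2',(190,80,330,230),4)"
```

```text
t: 3.37
tcp_pos: [0.4752, 0.0059, 0.1112]
ee_rot: [0.066, 0.998, 0.0, -0.001]
ft_force: [-0.7, -0.6, 0.9]
opening: 0.0952
t 3.37 tcp [0.4752 0.0059 0.1112] yaw 172.42 open 0.0952 F [-0.7 -0.6  0.9] -> d cm [-0.01 -0.09  0.32] roll -0.08163292133951927
```

View pics/side2.png

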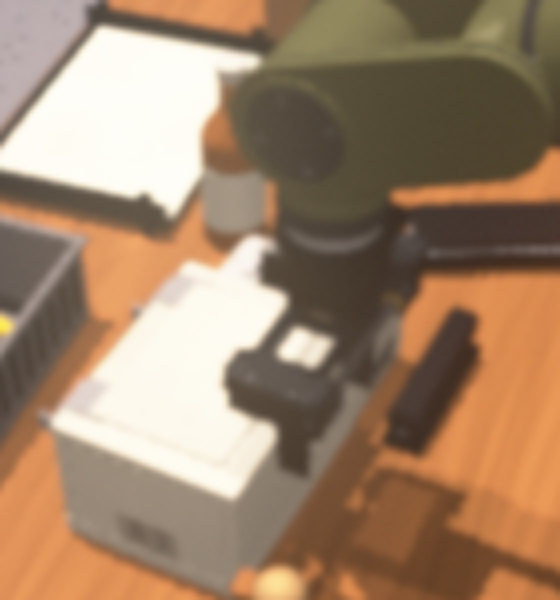

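```bash
python3 -m inch '[0,-0.1,0.4,0,1,0,-0.1,0.4,0,0,0,-0.1,0.4,0,0,0,-0.1,0.4,0,0,0,-0.1,0.4,0,0,0,-0.1,0.4,0,0]' 20; python3 -c "
from h import *
go(box([-.095,0,.108]),172.5)"
```

```text
t: 3.92
tcp_pos: [0.4761, 0.0047, 0.1089]
ee_rot: [0.066, 0.998, -0.0, 0.0]
ft_force: [-0.4, -0.4, 0.1]
opening: 0.0673
t 3.92 tcp [0.4761 0.0047 0.1089] yaw 172.42 open 0.0673 F [-0.4 -0.4  0.1] -> d cm [0.09 0.   0.09] roll -0.08068820613411276
```

```bash
python3 -m inch '[0,0,0.1,0,-0.2,0,0,0.1,0,-0.2,0,0,0.1,0,-0.2,0,0,0.1,0,-0.2]' 20; python3 -c "
from h import *
go(box([-.095,0,.108]),172.5)"
```

```text
t: 4.25
tcp_pos: [0.4763, 0.0056, 0.1081]
ee_rot: [0.066, 0.998, 0.001, 0.0]
ft_force: [0.8, 5.1, 3.6]
opening: 0.0601
t 4.25 tcp [0.4763 0.0056 0.1081] yaw 172.4 open 0.0601 F [0.8 5.1 3.6] -> d cm [ 0.1  -0.08  0.01] roll -0.09791351983869845
```

Gripped at 60.1 mm, which is the tab's width. Raising it along the arc.

```bash
python3 -m inch '[-0.04,0,-1.2,0,-0.2,-0.17,0,-2.4,0,-0.2,-0.37,0,-3.5,0,-0.2,-0.66,0,-4.7,0,-0.2,-1.03,0,-5.8,0,-0.2,-1.47,0,-6.9,0,-0.2,-2,0,-8,0,-0.2,-2.6,0,-9,0,-0.2]'; python3 -c "
from h import *
for a in(32,64,98): a=np.radians(a);print(a);go(box([.075-.17*np.cos(a),0,.108+.17*np.sin(a)]),172.5)"
```

```text
t: 4.92
tcp_pos: [0.501, 0.0022, 0.1964]
ee_rot: [0.066, 0.998, 0.001, -0.001]
ft_force: [1.6, 5.7, -4.1]
opening: 0.0598
0.5585053606381855
t 4.92 tcp [0.501  0.0022 0.1964] yaw 172.43 open 0.0598 F [ 1.6  5.7 -4.1] -> d cm [ 0.01 -0.07 -0.17] roll -0.07410848105701007
1.117010721276371
t 4.92 tcp [0.501  0.0022 0.1964] yaw 172.43 open 0.0598 F [ 1.6  5.7 -4.1] -> d cm [-6.94 -0.05 -6.46] roll -0.07410848105701007
1.710422666954443
t 4.92 tcp [0.501  0.0022 0.1964] yaw 172.43 open 0.0598 F [ 1.6  5.7 -4.1] -> d cm [-16.75  -0.04  -8.05] roll -0.07410848105701007
```

```bash
python3 -m inch '[-0.66,0,-1,0,-0.2,-1.4,0,-1.9,0,-0.2,-2.2,0,-2.8,0,-0.2,-3,0,-3.6,0,-0.2,-3.95,0,-4.4,0,-0.2,-4.9,0,-5.1,0,-0.2,-5.9,0,-5.7,0,-0.2,-7,0,-6.3,0,-0.2]'; python3 -c "
from h import *
for a in(64,98): a=np.radians(a);print(a);go(box([.075-.17*np.cos(a),0,.108+.17*np.sin(a)]),172.5)
snap('side','3',(150,50,330,230),3.3)"
```

```text
t: 5.58
tcp_pos: [0.5701, -0.007, 0.2587]
ee_rot: [0.066, 0.998, 0.001, -0.003]
ft_force: [-1.6, 4.1, -4.3]
opening: 0.0595
1.117010721276371
t 5.58 tcp [ 0.5701 -0.007   0.2587] yaw 172.44 open 0.0595 F [-1.6  4.1 -4.3] -> d cm [ 0.02 -0.05 -0.21] roll -0.058110881893583155
1.710422666954443
t 5.58 tcp [ 0.5701 -0.007   0.2587] yaw 172.44 open 0.0595 F [-1.6  4.1 -4.3] -> d cm [-9.79 -0.04 -1.82] roll -0.058110881893583155
```

View pics/side3.png

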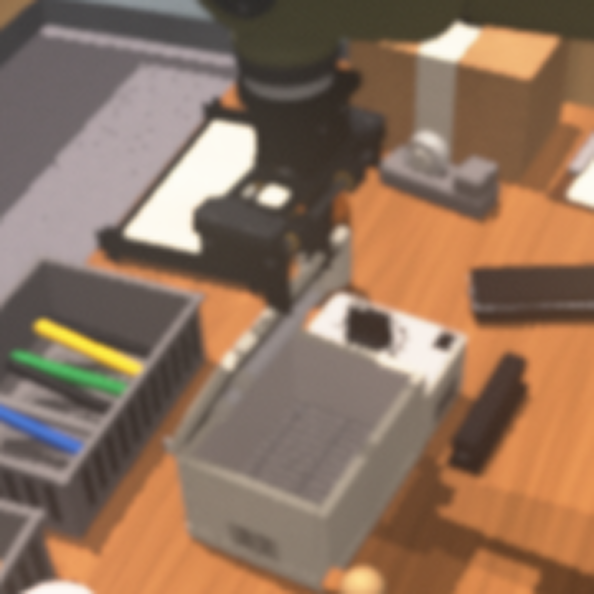

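```bash
python3 -m inch '[-1.1,0,-0.5,0,-0.2,-2.2,0,-0.9,0,-0.2,-3.35,0,-1.2,0,-0.2,-4.5,0,-1.45,0,-0.2,-5.7,0,-1.6,0,-0.2,-6.9,0,-1.7,0,-0.2,-8.05,0,-1.7,0,-0.2,-9.25,0,-1.6,0,-0.2]'; python3 -c "
from h import *
for a in(96,100): a=np.radians(a);print(a);go(box([.075-.17*np.cos(a),0,.108+.17*np.sin(a)]),172.5)"
```

```text
t: 6.3
tcp_pos: [0.6628, -0.0195, 0.2766]
ee_rot: [0.066, 0.998, 0.0, -0.001]
ft_force: [-1.7, 4.2, 2.5]
opening: 0.0599
1.6755160819145565
t 6.3 tcp [ 0.6628 -0.0195  0.2766] yaw 172.44 open 0.0599 F [-1.7  4.2  2.5] -> d cm [ 0.14 -0.03 -0.05] roll -0.05739886691813467
1.7453292519943295
t 6.3 tcp [ 0.6628 -0.0195  0.2766] yaw 172.44 open 0.0599 F [-1.7  4.2  2.5] -> d cm [-1.03 -0.03  0.11] roll -0.05739886691813467
```

```bash
python3 -m inch '[-1.2,0,0.2,0,-0.2,-1.8,0,0.3,0,-0.2,-1.8,0,0.3,0,-0.2]'; python3 -c "
from h import *
for a in(96,102): a=np.radians(a);print(a);go(box([.075-.17*np.cos(a),0,.108+.17*np.sin(a)]),172.5)
snap('side','4',(150,50,330,230),3.3)"
```

```text
t: 6.55
tcp_pos: [0.6819, -0.0221, 0.274]
ee_rot: [0.066, 0.998, 0.0, 0.001]
ft_force: [1.9, 4.8, 2.7]
opening: 0.0596
1.6755160819145565
t 6.55 tcp [ 0.6819 -0.0221  0.274 ] yaw 172.44 open 0.0596 F [1.9 4.8 2.7] -> d cm [ 2.07 -0.02 -0.31] roll -0.06479522414232974
1.7802358370342162
t 6.55 tcp [ 0.6819 -0.0221  0.274 ] yaw 172.44 open 0.0596 F [1.9 4.8 2.7] -> d cm [ 0.31 -0.02 -0.03] roll -0.06479522414232974
```

View pics/side4.png

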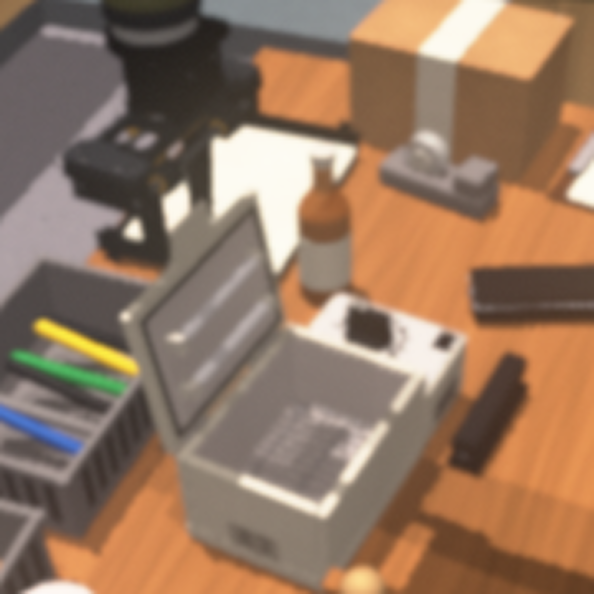

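The lid now stands past vertical, near its stop. I'll release it and lift away.

```bash
python3 -m inch '[0,0,0,0,1,0,0,0,0,1,0,0,0,0,1,0,0,0,0,1,0,0,-2,0,1,0,0,-4,0,1,0.5,0,-6,0,1,2,0,-6,0,1]'; python3 -c "
from h import *
a=np.radians(-29.5);tr=np.array([.4945,.3617,0]);t=tr-.02*np.array([np.cos(a),np.sin(a),0]);print(t)
t[2]=.2;go(t,180-29.5)
snap('side','5',(150,50,330,230),3.3)"
```

```text
t: 7.27
tcp_pos: [0.6626, -0.0208, 0.3384]
ee_rot: [0.066, 0.998, -0.001, 0.004]
ft_force: [-0.1, -0.2, 0.9]
opening: 0.095
[0.47709289 0.37154847 0.        ]
t 7.27 tcp [ 0.6626 -0.0208  0.3384] yaw 172.38 open 0.095 F [-0.1 -0.2  0.9] -> d cm [23.69 36.44 13.64] roll 21.880623828278175
```

View pics/side5.png

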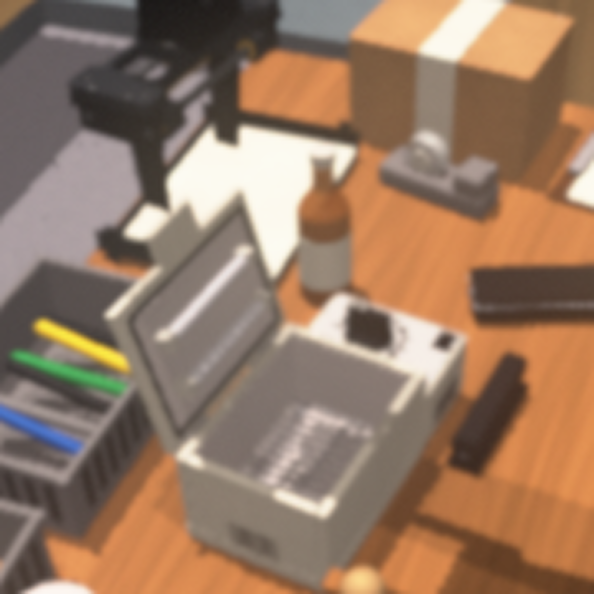

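The lid rests on its stop by itself. Next I'll move over the truck.

```bash
python3 -m inch '[2.3,3.5,0,5,1,4.6,7,0,10,1,6.9,10.5,0,15,1,9.2,14,0,21.8,1,11.5,17.5,0,21.8,1,13.8,21,1,21.8,1,16.1,24.5,3,21.8,1,18.4,28,5,21.8,1]'; python3 -c "
from h import *
go([.477,.3715,.2],150.5)"
```

```text
t: 7.98
tcp_pos: [0.5192, 0.2736, 0.2886]
ee_rot: [0.254, 0.967, 0.0, 0.001]
ft_force: [0.9, 0.4, -1.1]
opening: 0.0951
t 7.98 tcp [0.5192 0.2736 0.2886] yaw 150.61 open 0.0951 F [ 0.9  0.4 -1.1] -> d cm [8.49 6.45 8.86] roll 0.11230902851792735
```

```bash
python3 -m inch '[3,2.2,2,0,1,6,4.5,4,0,1,8.5,6.4,6,0,1,8.5,6.4,6,0,1,8.5,6.4,6,0,1]'; python3 -c "
from h import *
for n in('side','top'):
    D=np.load(n+'0.npy');C=cloud(n,D);z=C[...,2]
    for lo in(.045,.06):
        m=(z>lo)&(z<.075)&(abs(C[...,0]-.49)<.07)&(abs(C[...,1]-.362)<.075)
        m=cv2.morphologyEx(m.astype(np.uint8),cv2.MORPH_OPEN,np.ones((3,3)))>0
        q=C[m];print(n,lo,m.sum(),cv2.minAreaRect((q[:,:2]*1000).astype(np.float32)),np.median(q[:,2]),q[:,:2].mean(0))
go([.477,.3715,.1],150.5)
snap('side','6',(190,200,330,360),4)"
```

```text
t: 8.4
tcp_pos: [0.4755, 0.3701, 0.2259]
ee_rot: [0.252, 0.968, -0.002, -0.001]
ft_force: [0.3, -0.4, -0.0]
opening: 0.0952
side 0.045 842 ((493.1140441894531, 363.8900146484375), (53.75080108642578, 97.70536804199219), 61.71860122680664) 0.06481755382448678 [0.48850994 0.36851368]
side 0.06 517 ((477.4185791015625, 372.6622314453125), (53.6677131652832, 59.88148880004883), 62.68893051147461) 0.06610684579182924 [0.47579605 0.37412432]
top 0.045 503 ((494.1418151855469, 362.68328857421875), (54.57184600830078, 95.14031219482422), 60.85038375854492) 0.06268999689355215 [0.49252683 0.36184077]
top 0.06 293 ((478.5765380859375, 371.2471923828125), (53.48687744140625, 59.34970474243164), 59.114505767822266) 0.06470216128927664 [0.4781539  0.37099676]
t 8.4 tcp [0.4755 0.3701 0.2259] yaw 150.79 open 0.0952 F [ 0.3 -0.4 -0. ] -> d cm [-0.08  0.26 12.58] roll 0.28600631999196935
```

View pics/side6.png

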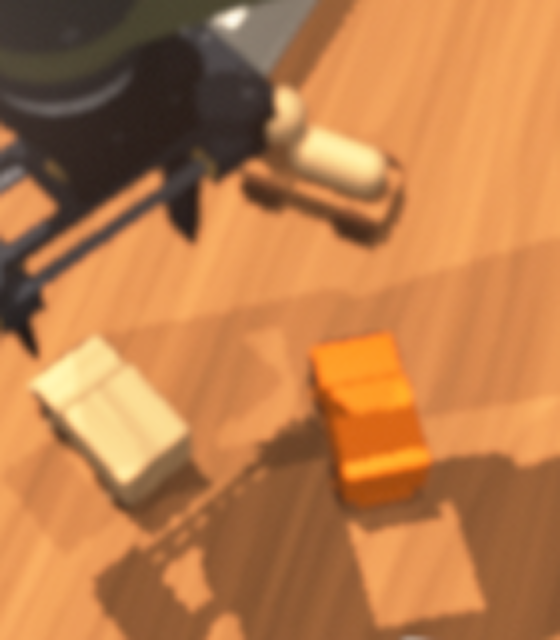

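Both views agree on the body block: centre (0.478, 0.372), 60 × 53 mm (close to the given 60 × 52), yaw -29°. I'll descend onto it.

```bash
python3 -m inch '[-0.15,0.25,2,0,1,-0.15,0.25,5,0,1,-0.15,0.25,8,0,1,-0.15,0.25,11,0,1,-0.15,0.25,12.5,0,1,-0.15,0.25,12.5,0,1,-0.15,0.25,12.5,0,1]' 25; python3 -c "
from h import *
go([.478,.372,.031],151)
snap('side','7',(190,200,330,360),4)"
```

```text
t: 9.03
tcp_pos: [0.4808, 0.3701, 0.1041]
ee_rot: [0.254, 0.967, -0.0, 0.0]
ft_force: [1.0, -0.0, 0.3]
opening: 0.0948
t 9.03 tcp [0.4808 0.3701 0.1041] yaw 150.51 open 0.0948 F [ 1.  -0.   0.3] -> d cm [0.34 0.03 7.31] roll -0.48553357804448183
```

View pics/side7.png

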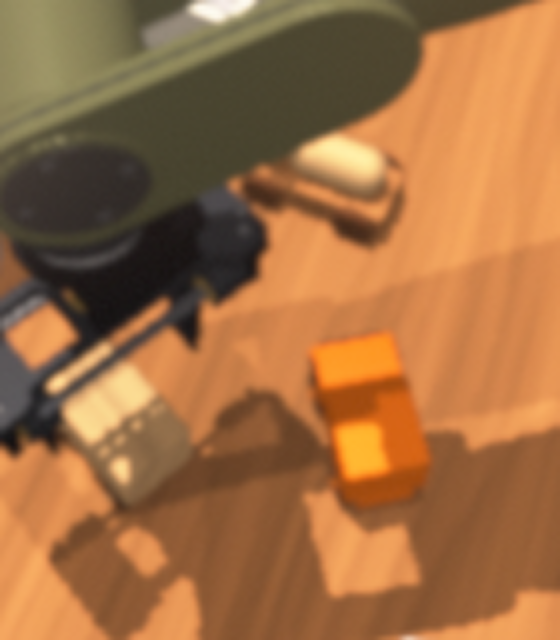

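```bash
python3 -m inch '[0.3,0,2,-0.5,1,0.3,0,4,-0.5,1,0.3,0,6,-0.5,1,0.3,0,7.2,-0.5,1,0.3,0,7.2,-0.5,1,0.3,0,7.2,-0.5,0.6,0.3,0,7.2,-0.5,0.2,0.3,0,7.2,-0.5,0]' 25; python3 -c "
from h import *
go([.478,.372,.031],151)"
```

```text
t: 9.75
tcp_pos: [0.4787, 0.3735, 0.0339]
ee_rot: [0.249, 0.968, 0.001, 0.001]
ft_force: [0.5, -0.3, 0.3]
opening: 0.0804
t 9.75 tcp [0.4787 0.3735 0.0339] yaw 151.11 open 0.0804 F [ 0.5 -0.3  0.3] -> d cm [-0.02 -0.17  0.29] roll 0.11277901801958023
```

```bash
python3 -m inch '[0,0,0,0,-0.4,0,0,0,0,-0.4,0,0,0,0,-0.4,0,0,0,0,-0.4,0,0,0,0,-0.4,0,0,0,0,-0.4]' 25; python3 -c "
from h import *
go([.478,.372,.031],151)"
```

```text
t: 10.25
tcp_pos: [0.4772, 0.3727, 0.032]
ee_rot: [0.249, 0.968, -0.0, -0.0]
ft_force: [-1.5, -0.4, 2.1]
opening: 0.0519
t 10.25 tcp [0.4772 0.3727 0.032 ] yaw 151.13 open 0.0519 F [-1.5 -0.4  2.1] -> d cm [-0.1  -0.02  0.1 ] roll 0.12518556406942594
```

Gripped at 51.9 mm. Lifting.

```bash
python3 -m inch '[0,0,-2,0,-0.4,0,0,-4,0,-0.4,0,0,-7,0,-0.4,0,0,-10,0,-0.4,0,0,-13,0,-0.4,0,0,-16,0,-0.4,0,0,-19,0,-0.4,0,0,-20,0,-0.4]' 25; python3 -c "
from h import *
go(box([-.02,0,.23]),172.5)
snap('side','8',(190,150,330,330),3.3)"
```

```text
t: 10.92
tcp_pos: [0.4789, 0.3738, 0.2368]
ee_rot: [0.249, 0.968, 0.003, 0.002]
ft_force: [0.7, 0.4, -1.0]
opening: 0.0518
t 10.92 tcp [0.4789 0.3738 0.2368] yaw 151.12 open 0.0518 F [ 0.7  0.4 -1. ] -> d cm [-24.48 -29.75   0.57] roll -21.383270200257357
```

View pics/side8.png

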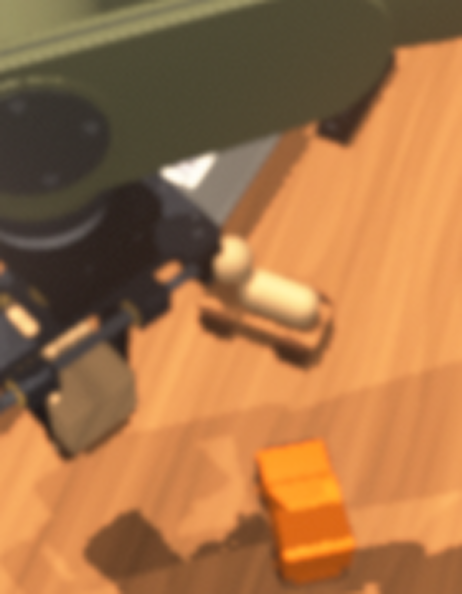

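The truck is in the gripper at about (90,395) in the crop. I'll carry it over the box.

```bash
python3 -m inch '[-2,-2.4,0,-3,-0.4,-4.5,-5.4,0,-6,-0.4,-7,-8.5,0,-9,-0.4,-9.5,-11.5,0,-12,-0.4,-12,-14.6,0,-15,-0.4,-14.5,-17.6,0,-18,-0.4,-17,-20.6,0,-21,-0.4,-19.5,-23.7,0,-21.4,-0.4]'; python3 -c "
from h import *
go(box([-.02,0,.23]),172.5)"
```

```text
t: 11.63
tcp_pos: [0.5323, 0.0692, 0.2286]
ee_rot: [0.064, 0.998, -0.0, -0.002]
ft_force: [0.0, 0.6, -2.0]
opening: 0.0517
t 11.63 tcp [0.5323 0.0692 0.2286] yaw 172.64 open 0.0517 F [ 0.   0.6 -2. ] -> d cm [-2.66 -7.13 -0.14] roll 0.13780533235936332
```

```bash
python3 -m inch '[-0.9,-2.4,0,0,-0.4,-1.8,-4.8,0,0,-0.4,-2.5,-6.7,0,0,-0.4,-2.6,-7.1,0,0,-0.4,-2.6,-7.1,0,0,-0.4,-2.6,-7.1,0,0,-0.4]'; python3 -c "
from h import *
go(box([-.02,0,.23]),172.5)
snap('side','9',(150,80,330,250),3.3);snap('top','9',(220,120,345,230),6)"
```

```text
t: 12.13
tcp_pos: [0.5492, -0.0024, 0.2298]
ee_rot: [0.065, 0.998, 0.0, -0.002]
ft_force: [0.7, 0.3, -3.3]
opening: 0.0521
t 12.13 tcp [ 0.5492 -0.0024  0.2298] yaw 172.5 open 0.0521 F [ 0.7  0.3 -3.3] -> d cm [-0.07 -0.25 -0.02] roll -0.003731206053544156
```

View pics/side9.png

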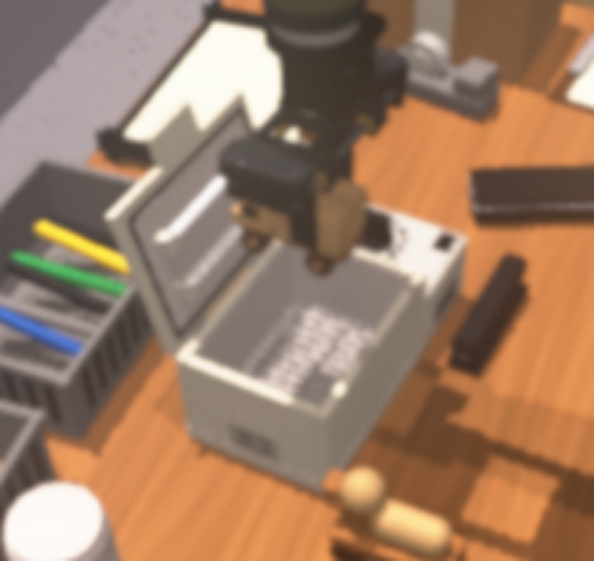

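View pics/top9.png

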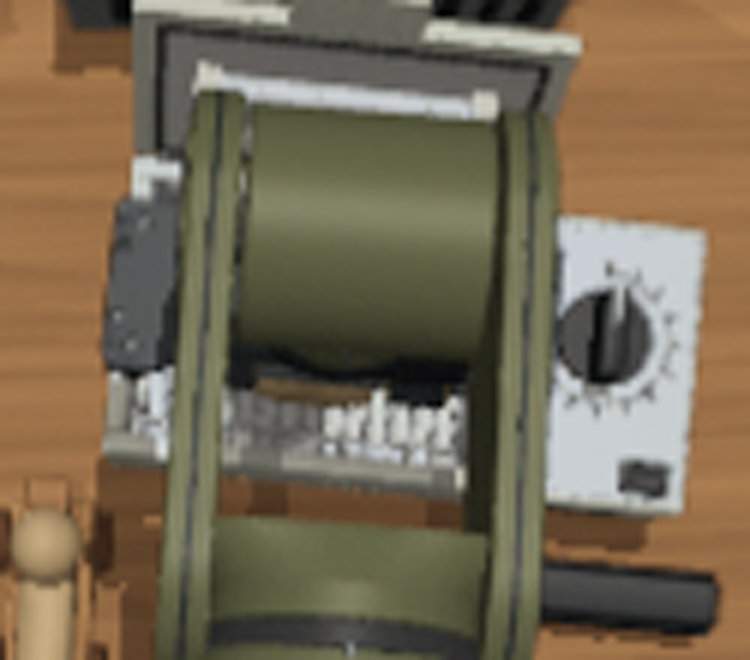

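```bash
python3 -c "
from h import *
C=cloud('top',np.load('top9.npy'))
for u,v in((278,140),(278,145),(278,153),(278,165),(278,175),(278,178),(256,140),(308,145),(256,136),(305,141)): 
    p=C[v,u]-BO;c,s=np.cos(-BY),np.sin(-BY);print(u,v,(c*p[0]-s*p[1]).round(3),(s*p[0]+c*p[1]).round(3),p[2].round(3))
C=cloud('side',np.load('side9.npy'))
for x in range(60,140,6): 
    P=C[80:140,190:290][...,:]
P=C.reshape(-1,3)-BO;c,s=np.cos(-BY),np.sin(-BY);X=c*P[:,0]-s*P[:,1];Y=s*P[:,0]+c*P[:,1];Z=P[:,2]
m=(abs(Y)<.11)&(X>-.15)&(X<.16)
for lo in np.arange(.12,.6,.03):
    k=m&(Z>lo)&(Z<lo+.03)&(X<.05)|m&(Z>lo)&(Z<lo+.03)&(lo>.3)
    if k.sum(): print(lo.round(2),k.sum(),X[k].min().round(3),X[k].max().round(3),Y[k].max().round(3))
"
```

```text
278 140 0.01 0.011 0.547
278 145 -0.001 0.011 0.556
278 153 -0.017 0.01 0.563
278 165 -0.038 0.007 0.556
278 175 -0.055 0.005 0.54
278 178 -0.054 0.001 0.485
256 140 0.004 0.052 0.556
308 145 0.004 -0.044 0.558
256 136 0.013 0.053 0.549
305 141 0.013 -0.039 0.549
0.18 30 -0.041 0.043 0.032
0.21 256 -0.05 0.047 0.035
0.24 325 -0.05 0.046 0.04
0.27 42 -0.034 -0.013 0.036
0.3 335 -0.058 0.013 0.087
0.33 919 -0.058 0.014 0.095
0.36 284 -0.048 0.002 0.022
0.39 292 -0.058 0.017 0.041
0.42 284 -0.057 0.012 0.043
0.45 226 -0.056 0.008 0.04
0.48 487 -0.148 0.017 0.064
0.51 1017 -0.15 0.02 0.065
0.54 1775 -0.15 0.017 0.064
0.57 808 -0.15 -0.037 0.06
```

The arm is clear of the lid everywhere (box x ≤ 0.05). Lowering.

```bash
python3 -m inch '[-0.05,-0.2,2,0,-0.4,-0.05,-0.25,4,0,-0.4,-0.05,-0.25,6,0,-0.4,-0.05,-0.25,8,0,-0.4,-0.05,-0.25,10,0,-0.4,-0.05,-0.25,12,0,-0.4,-0.05,-0.25,13.5,0,-0.4,-0.05,-0.25,14.5,0,-0.4]'; python3 -c "
from h import *
go(box([-.02,0,.062]),172.5)
snap('side','10',(150,80,330,250),3.3)"
```

```text
t: 12.9
tcp_pos: [0.5488, -0.004, 0.0845]
ee_rot: [0.064, 0.998, 0.0, -0.002]
ft_force: [0.6, 0.4, -2.7]
opening: 0.0516
t 12.9 tcp [ 0.5488 -0.004   0.0845] yaw 172.62 open 0.0516 F [ 0.6  0.4 -2.7] -> d cm [-0.09 -0.08  2.25] roll 0.1178164389692995
```

View pics/side10.png

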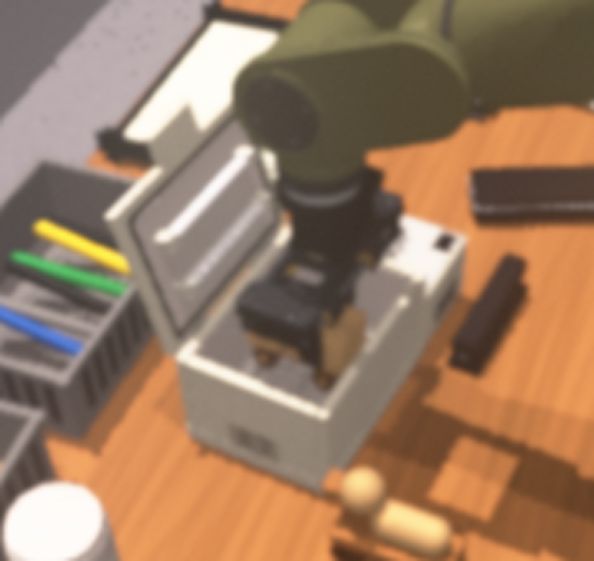

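```bash
python3 -m inch '[-0.05,-0.05,0.5,0,-0.4,-0.05,-0.05,1,0,-0.4,-0.05,-0.05,1.4,0,-0.4,-0.05,-0.05,1.7,0,-0.4,-0.05,-0.05,1.9,0,-0.4,-0.05,-0.05,1.9,0,-0.4]'; python3 -c "
from h import *
go(box([-.02,0,.062]),172.5)"
```

```text
t: 13.45
tcp_pos: [0.5506, -0.0059, 0.0676]
ee_rot: [0.065, 0.998, 0.0, -0.0]
ft_force: [0.4, 0.6, -2.6]
opening: 0.0523
t 13.45 tcp [ 0.5506 -0.0059  0.0676] yaw 172.51 open 0.0523 F [ 0.4  0.6 -2.6] -> d cm [0.12 0.09 0.56] roll 0.013665718499140667
```

```bash
python3 -m inch '[0.1,0.1,0.15,0,-0.4,0.1,0.1,0.3,0,-0.4,0.1,0.1,0.4,0,-0.4,0.1,0.1,0.4,0,-0.4]'; python3 -c "
from h import *
go(box([-.02,0,.062]),172.5)"
```

```text
t: 13.78
tcp_pos: [0.5497, -0.0048, 0.0636]
ee_rot: [0.065, 0.998, 0.0, -0.0]
ft_force: [-0.3, -0.1, -2.2]
opening: 0.0523
t 13.78 tcp [ 0.5497 -0.0048  0.0636] yaw 172.52 open 0.0523 F [-0.3 -0.1 -2.2] -> d cm [ 0.01 -0.01  0.16] roll 0.01671063960088759
```

```bash
python3 -m inch '[0,0,0.1,0,-0.4,0,0,0.2,0,-0.4,0,0,0.2,0,-0.4]'; python3 -c "
from h import *
go(box([-.02,0,.062]),172.5)"
```

```text
t: 14.03
tcp_pos: [0.55, -0.0048, 0.062]
ee_rot: [0.065, 0.998, -0.0, 0.0]
ft_force: [-0.5, 0.3, -1.1]
opening: 0.0516
t 14.03 tcp [ 0.55   -0.0048  0.062 ] yaw 172.52 open 0.0516 F [-0.5  0.3 -1.1] -> d cm [ 0.04 -0.01 -0.  ] roll 0.015492849716537194
```

Contact is beginning: the force went from -2.6 to -1.1 N. I'll lower about 1.5 mm more.

```bash
python3 -m inch '[0,0,0.1,0,-0.4,0,0,0.15,0,-0.4,0,0,0.15,0,-0.4]'; python3 -c "
from h import *
go(box([-.02,0,.062]),172.5)"
```

```text
t: 14.28
tcp_pos: [0.5501, -0.0048, 0.0619]
ee_rot: [0.065, 0.998, -0.0, -0.0]
ft_force: [-4.6, 0.0, 6.0]
opening: 0.0518
t 14.28 tcp [ 0.5501 -0.0048  0.0619] yaw 172.52 open 0.0518 F [-4.6  0.   6. ] -> d cm [ 0.05 -0.01 -0.01] roll 0.019127172462248154
```

```bash
python3 -m inch '[0,0,0,0,0.6,0,0,0,0,0.6,0,0,0,0,0.6,0,0,0,0,0.6,0,0,-0.5,0,0.6,0,0,-2,0,0.6,0,0,-4,0,0.6,0,0,-7,0,0.6]'; python3 -c "
from h import *
go(box([-.02,0,.3]),172.5)"
```

```text
t: 14.95
tcp_pos: [0.5478, -0.0046, 0.1284]
ee_rot: [0.065, 0.998, 0.0, -0.003]
ft_force: [0.2, -0.8, -0.3]
opening: 0.0763
t 14.95 tcp [ 0.5478 -0.0046  0.1284] yaw 172.51 open 0.0763 F [ 0.2 -0.8 -0.3] -> d cm [-8.000e-02 -1.000e-02 -1.716e+01] roll 0.01361233639622128
```

```bash
python3 -m inch '[0,0,-3,0,0.6,0,0,-6,0,0.6,0,0,-10,0,0.6,0,0,-14,0,0.6,2,0,-16,0,0.6,5,0,-17,0,0.6,8,0,-17,0,0.6,10,0,-17,0,0.6]'; python3 -c "
from h import *
go(box([-.02,0,.3]),172.5)
snap('side','11',(150,80,330,250),3.3);snap('top','11',(220,120,345,230),6)"
```

```text
t: 15.62
tcp_pos: [0.4494, 0.0085, 0.302]
ee_rot: [0.065, 0.998, -0.0, 0.001]
ft_force: [-0.3, -0.4, -0.2]
opening: 0.0758
t 15.62 tcp [0.4494 0.0085 0.302 ] yaw 172.52 open 0.0758 F [-0.3 -0.4 -0.2] -> d cm [-10.1   -0.02   0.23] roll 0.024430701494679852
```

View pics/side11.png

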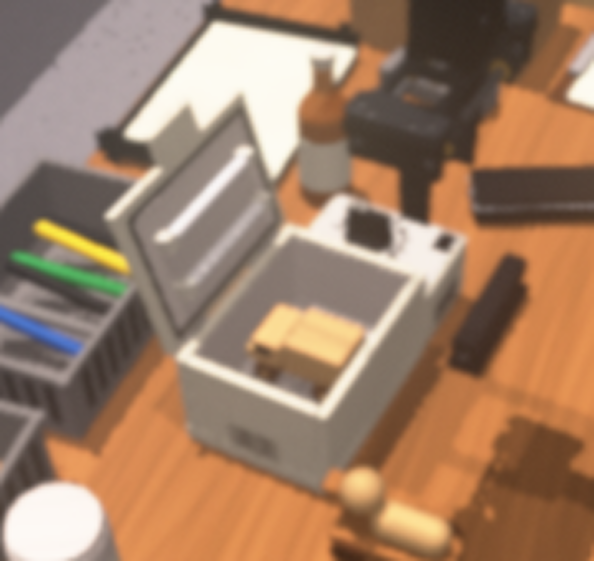

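View pics/top11.png

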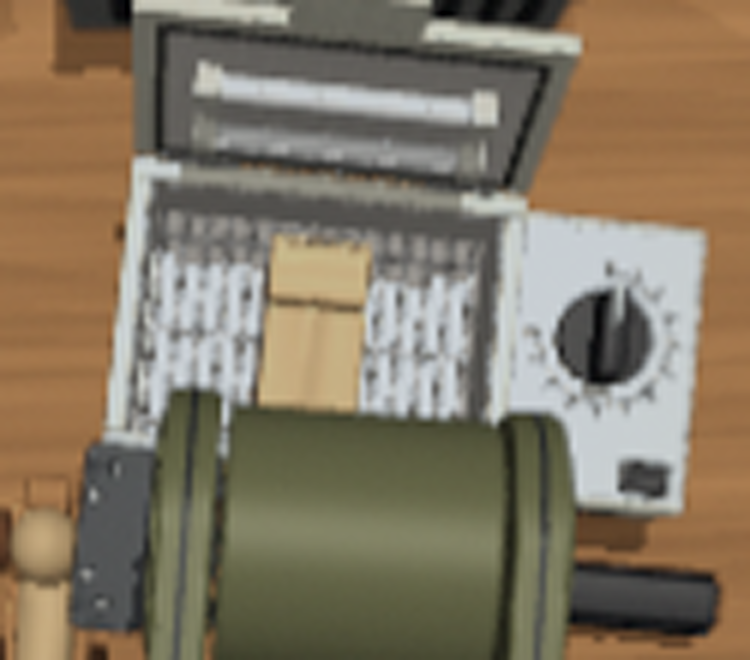

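The truck stands on its wheels, centred in the chamber, at about (318,325) in the top crop and (305,340) in the side crop. The lid is on its stop. Now I'll go over the lid with the fingers shut and push it from behind.

```bash
python3 -m inch '[0,0,-3,0,-1,-2,0,-6,0,-1,-6,0,-6,0,-1,-10,0,-6,0,-1,-14,0,-6,0,-1,-18,0,-6,0,-1,-22,0,-6,0,-1,-26,0,-6,0,-1]' 10; python3 -c "
from h import *
go(box([.17,0,.36]),172.5)"
```

```text
t: 16.38
tcp_pos: [0.7111, -0.0261, 0.3591]
ee_rot: [0.065, 0.998, 0.0, -0.0]
ft_force: [-0.8, 0.3, 0.8]
opening: 0.0282
t 16.38 tcp [ 0.7111 -0.0261  0.3591] yaw 172.51 open 0.0282 F [-0.8  0.3  0.8] -> d cm [-2.71 -0.01 -0.09] roll 0.011497471875514975
```

```bash
python3 -m inch '[-2.7,0,0,0,-1,-2.7,0,0,0,-1,-2.7,0,2,0,-1,-2.7,0,5,0,-1,-2.7,0,8,0,-1,-2.7,0,10.5,0,-1,-2.7,0,10.5,0,-1]'; python3 -c "
from h import *
go(box([.17,0,.25]),172.5)
snap('side','12',(150,30,330,210),3.3)"
```

```text
t: 16.97
tcp_pos: [0.7321, -0.0288, 0.2467]
ee_rot: [0.065, 0.998, 0.0, -0.006]
ft_force: [-0.9, -0.0, -1.8]
opening: 0.0007
t 16.97 tcp [ 0.7321 -0.0288  0.2467] yaw 172.51 open 0.0007 F [-0.9 -0.  -1.8] -> d cm [-0.58 -0.01 -0.34] roll 0.0149874082860606
```

View pics/side12.png

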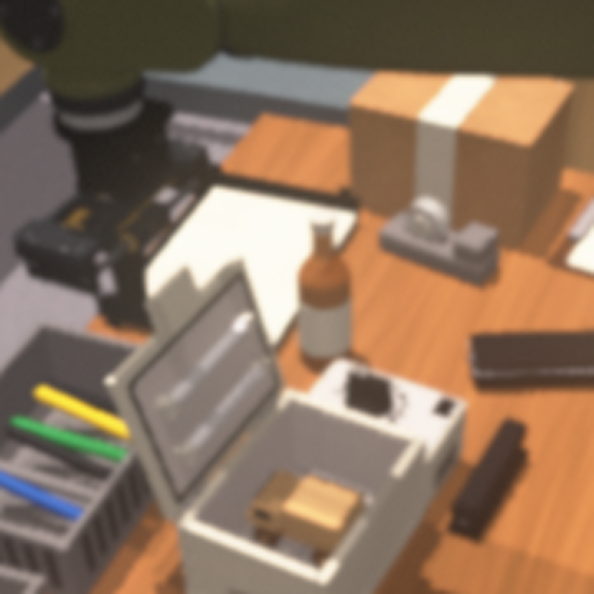

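```bash
python3 -m inch '[1.5,0,0,0,-1,3,0,0,0,-1,4,0,0,0,-1,5,0,0,0,-1,6,0,0,0,-1,7,0,0,0,-1,8,0,0,0,-1,9,0,0,0,-1]'; python3 -c "
from h import *
go(box([.06,0,.25]),172.5)
snap('side','13',(150,30,330,210),3.3)"
```

```text
t: 17.68
tcp_pos: [0.6454, -0.0173, 0.2559]
ee_rot: [0.065, 0.998, 0.0, 0.001]
ft_force: [1.4, -0.3, 1.1]
opening: 0.0003
t 17.68 tcp [ 0.6454 -0.0173  0.2559] yaw 172.52 open 0.0003 F [ 1.4 -0.3  1.1] -> d cm [ 1.66 -0.02  0.59] roll 0.017678805984672863
```

View pics/side13.png

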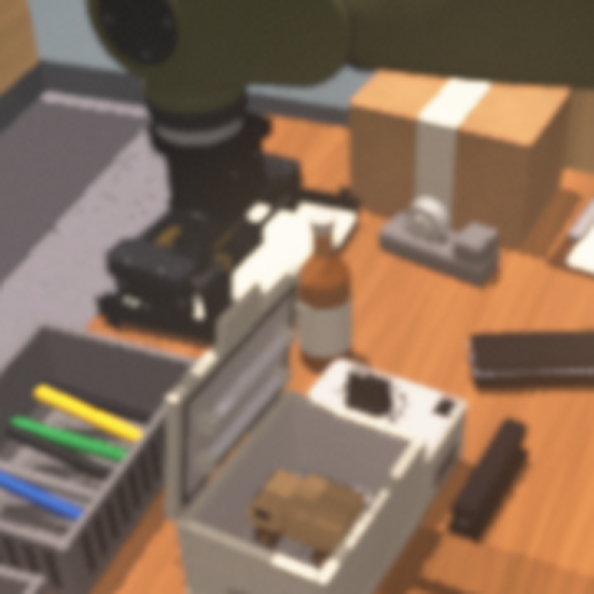

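```bash
python3 -m inch '[1.2,0,0.2,0,-1,2.4,0,0.3,0,-1,3.4,0,0.4,0,-1,4.2,0,0.4,0,-1,4.2,0,0.4,0,-1]'; python3 -c "
from h import *
go(box([.06,0,.25]),172.5)
snap('side','14',(150,30,330,210),3.3)"
```

```text
t: 18.15
tcp_pos: [0.6028, -0.0116, 0.2509]
ee_rot: [0.065, 0.998, 0.0, -0.001]
ft_force: [0.5, 0.2, 0.3]
opening: 0.0007
t 18.15 tcp [ 0.6028 -0.0116  0.2509] yaw 172.53 open 0.0007 F [0.5 0.2 0.3] -> d cm [-2.64 -0.03  0.08] roll 0.02813409126292754
```

View pics/side14.png

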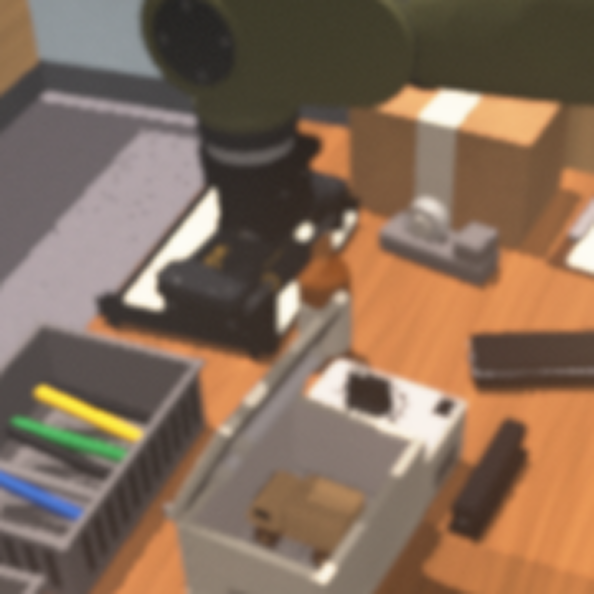

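The lid is sinking shut by itself. I'll rise clear, head toward the timer, and measure the knob from the earlier clear top view.

```bash
python3 -m inch '[0,0,-1,0,-1,0,0,-2,0,-1,0,-2,-2,0,-1,0,-4,-2,0,-1,0,-6,-2,0,-1,0,-6,-2,0,-1]'; python3 - <<'E'
from h import *
p=cv2.cvtColor(np.load("top11p.npy"),cv2.COLOR_RGB2BGR)
cv2.imwrite("pics/k.png",cv2.resize(p[155:195,300:340],None,fx=14,fy=14,interpolation=cv2.INTER_CUBIC))
D=np.load("top11.npy");C=cloud("top",D);z=C[...,2]
m=(z>.105)&(z<.13);m[:160]=0;m[195:]=0;m[:,:306]=0;m[:,335:]=0
q=C[m];print(m.sum(),q[:,:2].mean(0),cv2.minAreaRect((q[:,:2]*1000).astype(np.float32)),np.median(q[:,2]))
print(np.argwhere(m).min(0),np.argwhere(m).max(0)); print("pred",box([.012,-.15,.106]))
go(box([.012,-.15,.2]),172.5)
E
```

```text
t: 18.7
tcp_pos: [0.5971, -0.0743, 0.2729]
ee_rot: [0.067, 0.998, -0.001, 0.001]
ft_force: [0.6, -0.2, 0.4]
opening: 0.0001
91 [ 0.5662806  -0.15251357] ((573.4452514648438, -134.75137329101562), (71.4847183227539, 47.14299011230469), 67.39664459228516) 0.11558843450720846
[160 306] [182 325]
pred [ 0.56171841 -0.15778304  0.106     ]
t 18.7 tcp [ 0.5971 -0.0743  0.2729] yaw 172.36 open 0.0001 F [ 0.6 -0.2  0.4] -> d cm [ 2.41 -8.74  7.3 ] roll -0.14387164951298814
```

View pics/k.png

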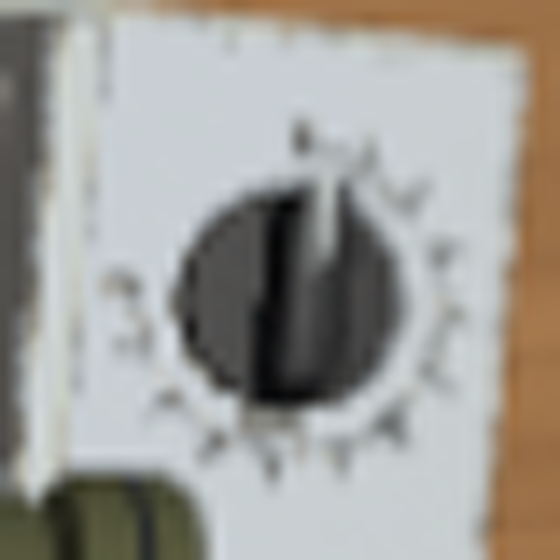

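```bash
python3 - <<'E'
from h import *
def px(a): a=np.array(a,float);return (a+.5)/14-.5+np.array([300,155])
print("disc c",plane("top",px([(290,297)]),.087), "edges",plane("top",px([(173,300),(405,300),(290,185),(285,408)]),.087).round(4))
L=plane("top",px([(330,178),(323,258)]),.117);print(L,np.degrees(np.arctan2(*(L[0]-L[1])[[1,0]])))
b=proj("top",[box([.012,-.15,.117]),box([.012,-.15,.087]),box([.012+.023,-.15,.117])]);print((b-[300,155]+.5)*14)
# line pixels
g=cv2.cvtColor(np.load("top11p.npy"),cv2.COLOR_RGB2GRAY);print(g[164:186,312:330])
snap("top","15",(300,145,345,200),12);snap('side','15',(150,30,330,210),3.3)
E
```

```text
disc c [[ 0.56259827 -0.15659974  0.087     ]] edges [[ 0.5627 -0.1306  0.087 ]
 [ 0.5612 -0.1822  0.087 ]
 [ 0.5875 -0.1577  0.087 ]
 [ 0.5381 -0.1544  0.087 ]]
[[ 0.58477726 -0.16108134  0.117     ]
 [ 0.56748095 -0.15875734  0.117     ]] -7.652642909156255
[[320.22938352 285.23252443]
 [295.99661791 301.309943  ]
 [329.19271131 179.71353062]]
[[205 205 205 205 205 205 205 205 194 123 175 205 205 201 195 205 205 205]
 [205 205 205 205 205 205 205 205 194 115 159 178 181 193 168 205 205 205]
 [205 205 205 205 205 205 205 205 200 179 186 183 178 169 152 197 205 205]
 [206 205 205 205 205 205 202 188 186 173 174 191 164 160 170 189 206 200]
 [205 205 205 205 201 171 155 129 120  92 130 185 103 165 187 170 187 174]
 [205 205 203 184 153 103  67  50  16  47 124 176  82 139 187 179 161 154]
 [205 203 182 122  73  80  73  28  21  61 126 163  66  93 153 189 184 177]
 [206 199 121  73  80  79  72  15  25  71 130 159  61  62 100 168 202 198]
 [202 162  73  80  79  78  72  10  28  77 122 144  53  59  76 126 185 201]
 [199  87  81  80  79  77  72  11  32  81 111 101  48  59  69  81 152 203]
 [
[... 198 characters left out ...]
 47  70  69  69 117 182]
 [124  58  79  79  78  72  25  15  40  80  68  54  48  70  69  69 116 182]
 [182  35  79  79  79  72  25  13  45  77  65  54  44  69  69  75 137 196]
 [200  66  76  78  77  73  23  18  46  74  61  49  49  70  69 104 171 201]
 [201 118  61  80  77  73  20  22  51  71  59  47  51  69  65 128 197 198]
 [204 185 133  60  78  71  18  18  50  59  50  47  57  66  93 167 205 192]
 [189 204 187  89  59  68  21  14  30  32  31  50  65  92 161 196 203 194]
 [141 192 203 184 174  92  32  17  19  23  48  76 116 183 197 197 171 183]
 [183 183 200 205 200 127 118 112  96 133 181 182 188 205 196 149 142 194]
 [205 196 185 176 186 139 137 136 130 157 205 206 205 199 162 115 130 194]]
```

View pics/side15.png

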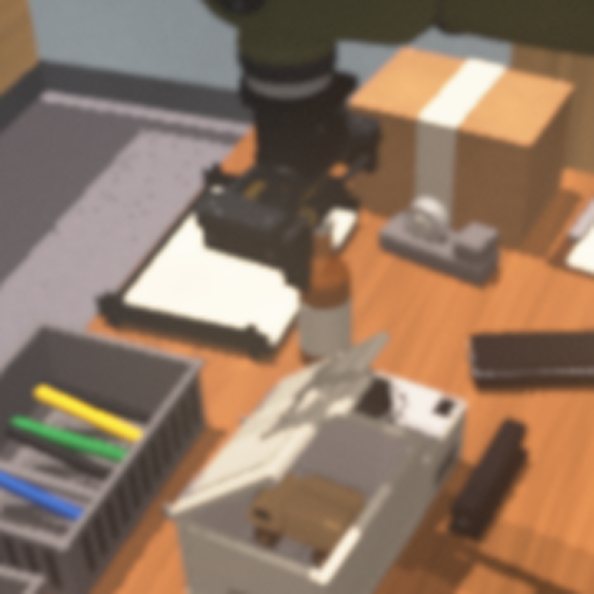

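The lid is still sinking, now at about 25–30°. The disc centre measures (0.5626, -0.1566), which agrees with the prediction of (0.5617, -0.1578). The white line's yaw is -7.7°, which reads about 0 minutes. I'll hover over the knob while the lid settles.

```bash
python3 -m inch '[1,-3,0.5,0,-0.05,2,-6,1,0,-0.05,2.4,-8.6,1.5,0,-0.05,2.4,-8.6,2,0,-0.05,2.4,-8.6,2,0,-0.05,2.4,-8.6,2,0,-0.05,2.4,-8.6,2,0,-0.05,2.4,-8.6,2,0,-0.05]' 15; python3 - <<'E'
from h import *
go([.562,-.1572,.091],172.3)
snap('side','16',(150,80,330,250),3.3)
snap("top","16",(220,120,345,230),6)
E
```

```text
t: 19.47
tcp_pos: [0.5622, -0.1525, 0.2519]
ee_rot: [0.064, 0.998, 0.0, 0.0]
ft_force: [-0.0, -0.5, 0.5]
opening: 0.044
t 19.47 tcp [ 0.5622 -0.1525  0.2519] yaw 172.61 open 0.044 F [-0.  -0.5  0.5] -> d cm [-0.02 -0.47 16.09] roll 0.30951555339413517
```

View pics/side16.png

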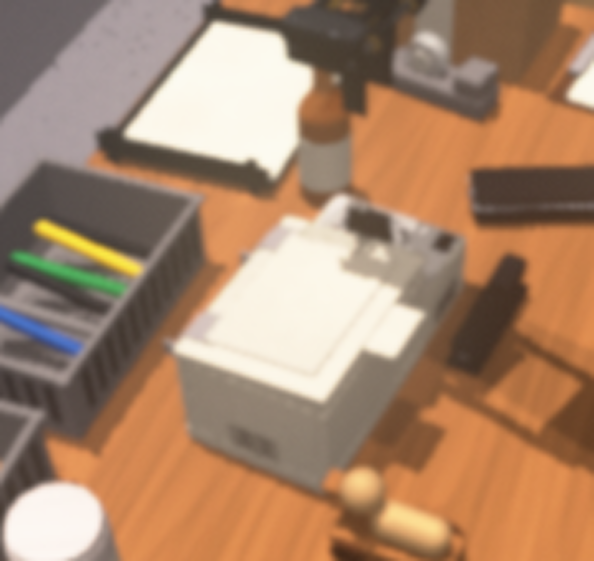

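The lid is shut and flush, with its tab at about (395,335). Descending onto the knob.

```bash
python3 -m inch '[0,-0.45,3,0.2,-0.05,0,-0.45,6,0.2,-0.05,0,-0.45,9,0.2,-0.05,0,-0.45,11.5,0.2,-0.05,0,-0.45,13,0.2,-0.05,0,-0.45,13,0.2,-0.05,0,-0.45,13,0.2,-0.05]' 15; python3 - <<'E'
from h import *
go([.562,-.1572,.0915],172.3)
E
```

```text
t: 20.15
tcp_pos: [0.5607, -0.1575, 0.1207]
ee_rot: [0.067, 0.998, 0.0, -0.001]
ft_force: [-0.0, -0.5, 1.1]
opening: 0.0453
t 20.15 tcp [ 0.5607 -0.1575  0.1207] yaw 172.35 open 0.0453 F [-0.  -0.5  1.1] -> d cm [-0.13  0.05  2.92] roll 0.0473281427954646
```

```bash
python3 -m inch '[0,0,1,0,-0.05,0,0,2,0,-0.05,0,0,2.5,0,-0.05,0,0,2.9,0,-0.05,0,0,2.9,0,-0.05]' 15; python3 - <<'E'
from h import *
go([.562,-.1572,.0915],172.3)
snap('side','17',(220,80,320,170),6)
E
```

```text
t: 20.57
tcp_pos: [0.5604, -0.1578, 0.0912]
ee_rot: [0.067, 0.998, 0.0, -0.001]
ft_force: [-0.1, -0.3, -0.3]
opening: 0.0454
t 20.57 tcp [ 0.5604 -0.1578  0.0912] yaw 172.32 open 0.0454 F [-0.1 -0.3 -0.3] -> d cm [-0.15  0.08 -0.03] roll 0.015348311043311469
```

View pics/side17.png

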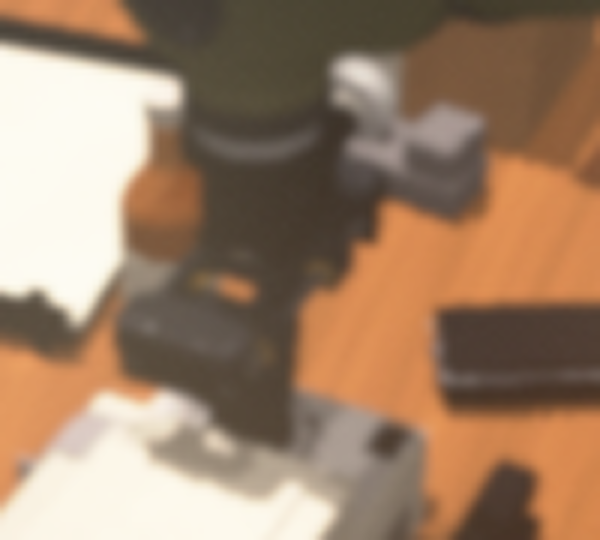

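Straddling the knob without contact. I'll close on it.

```bash
python3 -m inch '[-0.1,0.05,0,0,-0.9,-0.1,0.05,0,0,-0.9,-0.1,0.05,0,0,-0.9,-0.1,0.05,0,0,-0.9,-0.1,0.05,0,0,-0.9,-0.1,0.05,0,0,-0.9]' 15; python3 - <<'E'
from h import *
go([.562,-.1572,.0915],172.3); print(get_state()["moment"])
E
```

```text
t: 21.12
tcp_pos: [0.5621, -0.1573, 0.0925]
ee_rot: [0.067, 0.998, 0.0, 0.0]
ft_force: [1.0, 2.0, 0.6]
opening: 0.0138
t 21.12 tcp [ 0.5621 -0.1573  0.0925] yaw 172.31 open 0.0138 F [1.  2.  0.6] -> d cm [0.02 0.01 0.1 ] roll 0.0077586673880034596
[ 0.39322729 -0.18349508  0.05415851]
```

```bash
python3 -m inch '[0,0,0,5,-0.9,0,0,0,10,-0.9,0,0,0,15,-0.9,0,0,0,20,-0.9,0,0,0,25,-0.9,0,0,0,30,-0.9,0,0,0,35,-0.9,0,0,0,40,-0.9]' 15; python3 - <<'E'
from h import *
go([.562,-.1572,.0915],127.5); s=get_state();print(s["moment"],s["joint_positions"][5])
E
```

```text
t: 21.78
tcp_pos: [0.5621, -0.1574, 0.0925]
ee_rot: [0.406, 0.914, 0.0, 0.0]
ft_force: [-0.9, 1.7, 1.1]
opening: 0.0139
t 21.78 tcp [ 0.5621 -0.1574  0.0925] yaw 132.09 open 0.0139 F [-0.9  1.7  1.1] -> d cm [0.02 0.   0.1 ] roll 4.585856445789943
[ 0.2235394  -0.14447392  0.04786947] -1.0999207506090085
```

```bash
python3 -m inch '[0,0,0,5,-0.9,0,0,0,10,-0.9,0,0,0,15,-0.9,0,0,0,20,-0.9,0,0,0,25,-0.9,0,0,0,30,-0.9,0,0,0,35,-0.9,0,0,0,38,-0.9]' 15; python3 -m inch '[0,0,0,0,-0.9,0,0,0,0,-0.9]'; python3 - <<'E'
from h import *
go([.562,-.1572,.0915],127.5); s=get_state();print(s["moment"],s["joint_positions"][5])
snap('side','18',(220,80,320,170),6);snap("top","18",(220,120,345,230),6)
E
```

```text
t: 22.45
tcp_pos: [0.562, -0.1574, 0.0925]
ee_rot: [0.681, 0.732, 0.0, -0.0]
ft_force: [0.6, 1.8, 0.9]
opening: 0.0139
t: 22.62
tcp_pos: [0.5621, -0.1575, 0.0925]
ee_rot: [0.679, 0.734, 0.0, -0.0]
ft_force: [-0.6, 1.2, 1.7]
opening: 0.0135
t 22.62 tcp [ 0.5621 -0.1575  0.0925] yaw 94.39 open 0.0135 F [-0.6  1.2  1.7] -> d cm [ 0.03 -0.    0.1 ] roll -33.10841627964925
[ 0.26984342  0.03269719 -0.05198978] -0.44215070859251115
```

View pics/top18.png

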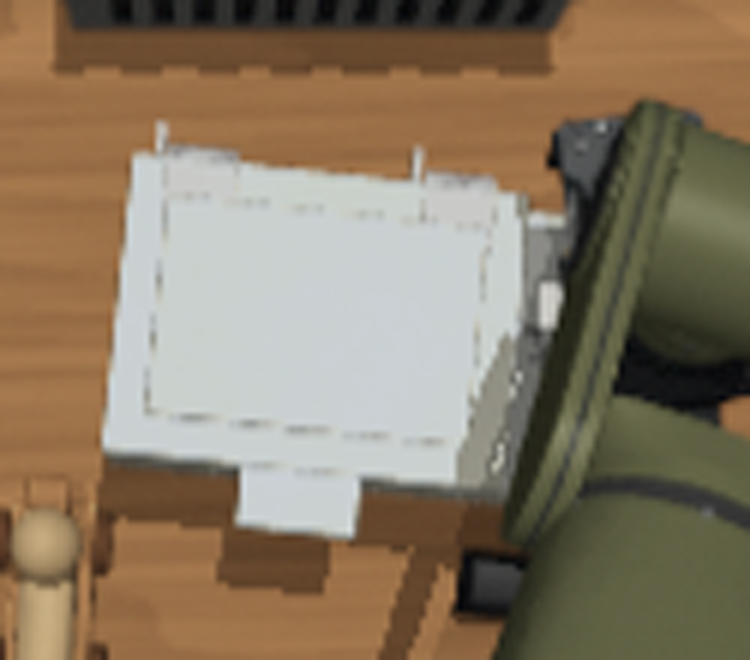

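The lid is shut and the knob is at about 17.4 min by wrist yaw. Now back to 10.

```bash
python3 -m inch '[0,0,0,-5,-0.9,0,0,0,-10,-0.9,0,0,0,-15,-0.9,0,0,0,-20,-0.9,0,0,0,-25,-0.9,0,0,0,-29,-0.9,0,0,0,-32,-0.9,0,0,0,-33.2,-0.9]' 15; python3 -m inch '[0,0,0,0,-0.9,0,0,0,0,-0.9,0,0,0,0,-0.9]'; python3 - <<'E'
from h import *
go([.562,-.1572,.0915],127.5); s=get_state();print(s["moment"],s["joint_positions"][5])
E
```

```text
t: 23.38
tcp_pos: [0.5621, -0.1574, 0.0925]
ee_rot: [0.441, 0.897, 0.0, -0.0]
ft_force: [-1.2, 2.0, 3.2]
opening: 0.0138
t: 23.63
tcp_pos: [0.5622, -0.1574, 0.0925]
ee_rot: [0.442, 0.897, 0.0, 0.0]
ft_force: [-0.4, 2.0, 3.8]
opening: 0.0142
t 23.63 tcp [ 0.5622 -0.1574  0.0925] yaw 127.5 open 0.0142 F [-0.4  2.   3.8] -> d cm [0.03 0.   0.1 ] roll -0.004094910066299917
[0.56387807 0.04740119 0.03591805] -1.0198694713067964
```

```bash
python3 -m inch '[0,0,0,0,-0.05,0,0,0,0,-0.05,0,0,0,0,-0.05,0,0,0,0,-0.05,0,0,-1,0,-0.05,0,0,-4,0,-0.05,0,0,-8,0,-0.05,0,0,-12,0,-0.05]' 15; python3 - <<'E'
from h import *
go([.40,-.45,.24],127.5)
E
```

```text
t: 24.3
tcp_pos: [0.5611, -0.1575, 0.213]
ee_rot: [0.442, 0.897, -0.0, -0.001]
ft_force: [0.1, -0.8, -0.4]
opening: 0.0453
t 24.3 tcp [ 0.5611 -0.1575  0.213 ] yaw 127.51 open 0.0453 F [ 0.1 -0.8 -0.4] -> d cm [-13.39 -30.59  -2.68] roll 0.005795368897878461
```

```bash
python3 -m inch '[-1,-3,-1,0,-0.05,-2.5,-6.5,-2,0,-0.05,-4,-10,-2.5,0,-0.05,-5.5,-13.5,-2.5,0,-0.05,-7.5,-17.5,-2.5,0,-0.05,-9.5,-21.5,-2.5,0,-0.05,-11.5,-26,-2.5,0,-0.05,-13.4,-30.5,-2.5,0,-0.05]'; python3 -m inch '[0,0,0,0,-0.05,0,0,0,0,-0.05,0,0,0,0,-0.05]'; python3 - <<'E'
from h import *
go([.40,-.45,.24],127.5)
snap("top","20",(220,120,345,230),6);snap('side','20')
p=cv2.cvtColor(np.load("top20p.npy"),cv2.COLOR_RGB2BGR)
cv2.imwrite("pics/k20.png",cv2.resize(p[155:195,300:340],None,fx=14,fy=14,interpolation=cv2.INTER_CUBIC))
E
```

```text
t: 24.97
tcp_pos: [0.4107, -0.4333, 0.2383]
ee_rot: [0.442, 0.897, -0.0, 0.001]
ft_force: [0.7, -0.3, -0.3]
opening: 0.0448
t: 25.22
tcp_pos: [0.4119, -0.4314, 0.2376]
ee_rot: [0.442, 0.897, 0.0, 0.0]
ft_force: [0.3, -0.2, -0.4]
opening: 0.045
t 25.22 tcp [ 0.4119 -0.4314  0.2376] yaw 127.48 open 0.045 F [ 0.3 -0.2 -0.4] -> d cm [-0.75 -2.07 -0.24] roll -0.021820687397649863
```

View pics/k20.png

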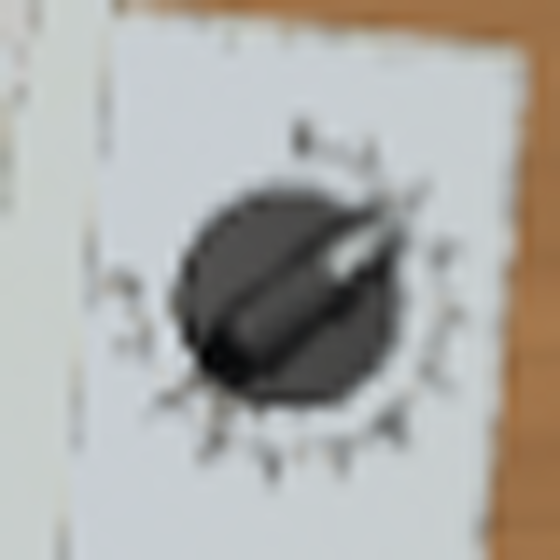

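View pics/side20.png

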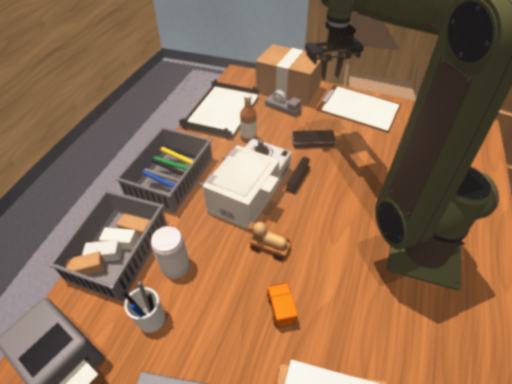

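View pics/top20.png

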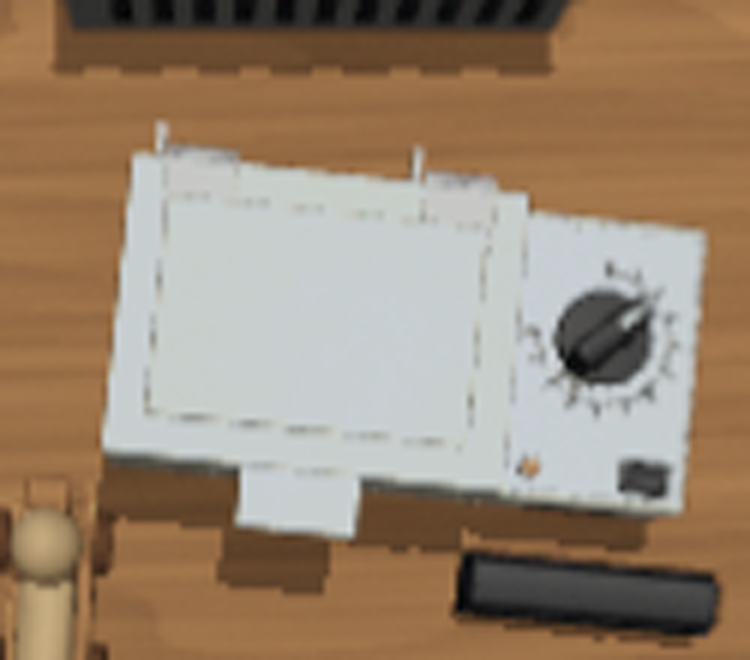

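```bash
python3 - <<'E'
from h import *
def px(a): a=np.array(a,float);return (a+.5)/14-.5+np.array([300,155])
L=plane("top",px([(338,272),(395,220)]),.117);d=L[1]-L[0];y=np.degrees(np.arctan2(d[1],d[0]));print("yaw",y,"min",(-7.5-y)/4.5)
c=np.array([.5618,-.1575])
d=L[1,:2]-c;y=np.degrees(np.arctan2(d[1],d[0]));print("from centre",y,(-7.5-y)/4.5)
M=plane("top",px([(302,138),(370,155),(415,195),(443,252)]),.08)[:,:2]-plane("top",px([(290,297)]),.087)[:,:2]
print("marks yaw",np.degrees(np.arctan2(M[:,1],M[:,0])),np.linalg.norm(M,axis=1))
# body edges by hsv/brightness line fit
A=cloud("top",np.load("top0.npy"))[...,2];B=cloud("top",np.load("top20.npy"))[...,2]
print("lid z before/after",np.nanmedian(A[160:190,250:300]),np.nanmedian(B[160:190,250:300]), A[203,270],B[203,270])
a=cv2.cvtColor(np.load("top0p.npy"),cv2.COLOR_RGB2GRAY).astype(int);b=cv2.cvtColor(np.load("top20p.npy"),cv2.COLOR_RGB2GRAY).astype(int)
m=(abs(a-b)>40).astype(np.uint8);n,l,s,_=cv2.connectedComponentsWithStats(m)
for r in s[1:]:
    if r[4]>6 and r[1]<260: print(r)
E
```

```text
yaw -49.763931349551164 min 9.391984744344704
from centre -52.035377734318665 9.89675060762637
marks yaw [ -8.73496071 -32.79348949 -53.05608894 -74.6700894 ] [0.03671321 0.03813658 0.03795448 0.03733966]
lid z before/after 0.12759615716861816 0.12760516407946176 0.12104190260695691 0.12119034910617676
[318 167  11  12  42]
[313 178  10   8  30]
[ 360  186  152  198 8433]
[488 187  11   4  23]
[142 189  31  36 450]
[494 193   8  10  16]
[498 198   7   6   9]
[510 227   2   8  10]
[368 231   7   7  26]
[489 232  12  44 324]
[ 296  238  119   96 2454]
[430 244   2   7  12]
[362 259  68  63 966]
```

The wrist says 10.0 min, assuming a box yaw of -7.5°. I'll sharpen that yaw with line fits, since 1° is 0.2 min.

```bash
python3 - <<'E'
from h import *
g=cv2.cvtColor(np.load("top20p.npy"),cv2.COLOR_RGB2HSV)
S=g[...,1].astype(float)  # white low sat
def edge_rows(cols,r0,r1,z,name):   # horizontal-ish edge: largest saturation step per column
    uv=[]
    for c in cols:
        d=abs(np.diff(S[r0:r1,c])); i=d.argmax(); w=d[max(i-1,0):i+2]; uv.append((c,r0+max(i-1,0)+ (w*np.arange(len(w))).sum()/w.sum()+.5))
    P=plane("top",uv,z)[:,:2]; v=cv2.fitLine(P.astype(np.float32)*1000,cv2.DIST_HUBER,0,.01,.01).ravel(); a=np.degrees(np.arctan2(v[1],v[0])); print(name,((a%180)-90).round(2))
def edge_cols(rows,c0,c1,z,name):
    uv=[]
    for r in rows:
        d=abs(np.diff(S[r,c0:c1])); i=d.argmax(); w=d[max(i-1,0):i+2]; uv.append((c0+max(i-1,0)+(w*np.arange(len(w))).sum()/w.sum()+.5,r))
    P=plane("top",uv,z)[:,:2]; v=cv2.fitLine(P.astype(np.float32)*1000,cv2.DIST_HUBER,0,.01,.01).ravel(); a=np.degrees(np.arctan2(v[1],v[0])); print(name,((a+90)%180-90).round(2))
edge_cols(range(148,193),232,250,.125,"lid left")
edge_cols(range(160,202),328,345,.08,"pod right")
edge_rows(range(262,288),140,156,.125,"lid back")
edge_rows(range(312,336),150,165,.08,"pod back")
edge_rows(range(262,279),200,214,.124,"tab front")
g0=cv2.cvtColor(np.load("top20p.npy"),cv2.COLOR_RGB2GRAY);print(g0[168:184,314:332])
E
```

```text
lid left -7.78
pod right -7.85
lid back -7.73
pod back -7.65
tab front -7.7
[[204 205 200 171 154 132 134 134 143 173 192 198 170 169 186 174 177 204]
 [203 183 151 103  69  78  77  77  79 104 144 157 123 131 160 152 191 204]
 [181 122  69  80  76  76  75  75  74  70  62  69  82 128 153 176 204 204]
 [119  75  80  77  77  77  75  73  63  52  68 110 140 126 124 175 201 196]
 [ 72  79  79  79  77  76  72  56  48  82 143 174 144  89 102 168 183 161]
 [ 80  80  79  78  77  74  57  47  68 122 181 150  97  50 129 192 177 140]
 [ 80  80  78  78  74  60  58  71  75 101 144  60  38  45 142 204 191 174]
 [ 80  79  78  66  53  65  71  76  69  62  48  41  56  61 129 193 197 183]
 [ 80  77  58  48  65  75  72  66  59  41  27  40  69  69 116 182 200 183]
 [ 78  60  49  72  74  70  62  53  40  26  35  61  69  69 132 196 199 174]
 [ 66  30  43  77  67  59  49  33  37  59  62  69  69  66 139 204 193 167]
 [ 40  10  26  51  56  44  33  37  63  71  71  69  70  82 151 200 178 169]
 [ 19  16  10  21  36  27  37  63  71  71  70  69  68 124 190 197 174 177]
 [ 63  18  18  16  30  35  64  73  72  71  70  67  93 167 204 192 150 177]
 [119  87  32  36  66  65  73  73  71  69  69 111 182 196 203 194 178 171]
 [184 128 114  88  57  60  59  60  64  79 117 185 204 196 171 182 201 193]]
```

The five edges give a box yaw of -7.74°, so the timer stands at (52.5-7.74)/4.5 ≈ 9.95 min. The lid height is unchanged from when it was shut at the start. Handing in.

```bash
python3 -c "
from h import *
print(hand_in()); print(get_state()['t'])"
```

```text
the job is handed in; nothing more can be done
None
the job is handed in; nothing more can be done
```

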